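Hang a set of chainrings nested on the storage hook

ROBOT

A 7-joint arm with a two-finger parallel gripper is mounted at the origin on the work surface. World frame = base frame: x ahead of the robot, y to its left, z up, the work surface at z = 0. Lengths are in m, angles in rad, forces in N, time in s.
With the tool pointing down it reaches from about 0.4 to 0.85 m from the base axis. Payload 10.4 kg.
Tool frame: the origin (TCP) lies between the finger pads; the fingertips stand 17 mm ahead of it and the grasp point (between the pads) lies 2 mm behind it; z points along the fingers, y is the direction in which the jaws open and shut (so a half turn about z gives the same grasp; the last joint's range is limited). The gripper opens to 85 mm and grips with 20 to 120 N. Pads are 22 mm wide; open, the fingers measure 114 mm over their backs; the gripper's body (76 mm by 85 mm) begins 54 mm behind the grasp point. The pads swing forward as they close: fully open they stand 13 mm farther back than shut.
Start: joints at [1.322, 0.332, -0.065, 1.46, 0.022, 1.35, -0.088], TCP at [0.14, -0.609, 0.248] pointing down, gripper open.
Joint ranges: [-2.6, 2.6], [-0.5, 2.12], [-1.47, 1.34], [0.16, 2.42], [-1.27, 4.41], [0.06, 2.06], [-2.6, 2.6]. Speed limits (rad/s): [2.22, 2.22, 2.79, 2.79, 3.14, 3.14, 3.14].

INTERFACE

Orientations are given as a unit quaternion [x, y, z, w].
In Python, from workcell import manip gives the robot as it stands.
- The arm moves only by the tool jog_arm, never from a script. Its argument "steps" is one flat list of numbers, 5 for each row, row after row: the finger opening in m, from 0 to 0.0854, then the shift along the tool's x, y, z in m, then the turn about the tool's z in rad. In form: [gripper, x, y, z, twist, gripper, x, y, z, twist, ...]. A call has exactly 10 rows; each row is the pose to reach, as a shift and turn from the pose commanded when the call began, along the tool's axes at that moment; what a row does not reach only later rows make up. A row lasts 1/10 s, in which the tool goes at most 50 mm and 8.59 degrees, less where a joint would pass 70% of its speed; a pose out of reach is approached as far as the arm can. A call with a gripper value outside its range is refused whole. The fingers move at their own pace and stop on an object; "grip_force" is the grip in N (left out, the last holds). Time passes only in rows, so rows that repeat a pose let the fingers close, or fill a call up. It gives the time, the measured TCP pose, the force and the opening at its end, in the units of the state.
- manip.get_obs(): the state, without advancing time (a new reading comes with each control period).
- manip.camera(name): name is "scene" or "top"; returns (picture, depth): 480x640x3 uint8, red, green, blue; 480x640 float32, m along the optical axis (not along the pixel's ray), 0 where there is no reading.
- manip.calibration(name): a dict with "mtx" (3x3 intrinsics, pixels), "world_to_cam" (4x4, takes a point from world to camera coordinates). Camera axes: x right, y down, z forward; pixel columns grow to the right and rows downward; lengths in m; the calibration is good to about 2 mm. A picture is of the moment at which its call begins. calibration takes no time and is no camera call.
- manip.hand_in(): hands the job in, once; it reports no verdict.
The state is a dict: "clock": time; "joint_pos": joint angles; "joint_velocities": joint speeds; "tau": joint torques, N m; "position": TCP position; "ee_rot": TCP orientation; "ft_force": force on the tool from outside, world axes, zero at the start; "torque": the same for the moment, N m; "grip_width": opening from 0.0 (shut) to 1.0 (fully open).
Only numpy, scipy, OpenCV 4.12 (cv2) and the standard library are available. Lean on these libraries where they do the work, as an engineer would, in place of code of your own. Each camera call takes 0.05 s, during which the arm holds its last target.

TASK

Put the set of three chainrings away on the hook: smallest first, then the middle one, then the largest, each hung over the upturned lip with its spigot towards the post and seated in the cup of the one before. Press each ring home along the bar, by feel, until the sprung stop behind the stack gives 2 to 4 mm (a push of about 10 N) for about half a second before you let it go, but never push it until it bottoms or bang a ring on the hook. Leave all three hanging nested and still, and leave everything else on the bench where it is.

Things in the scene. Friction and masses are not known exactly. Their poses are not given: they have to be found in the camera images.
- hook: Hook stand fixed to the bench; origin on the table under its 24 mm square, 148 mm high post. A level round bar, 16 mm thick, axis 130 mm up, runs from the post along local -y; its last 18 mm turn up into a lip, top 146 mm up. A ring passes the lip with its axis about 134 mm up and hangs on the bar with its axis 123 mm up.
- bar_tip (a point): The free end of the hook's bar, on the bar's axis, 179 mm from the post's axis and 130 mm above the table; axes as the hook's.
- stop (a joint): How far the black sprung stop disc (42 mm across, round the bar near the post) is pushed in towards the post, m: 0 free, 0.0065 bottomed; 2.5 N per mm, besides the hung rings' drag on the bar (up to 5 N); noisy. Its place is set by hand and not measured: the free front face is anywhere from 42 to 72 mm from the post's axis. Find it by feel.
- small: Aluminium chainring, 22 teeth, 90 mm across without the 4 mm teeth, a solid disc, 140 g; rim and plate 8 mm thick. Origin on its axis, mid-plate. Local y is the axis: a 41 mm wide rear spigot reaches y = +10 mm; at the front a cup (47 mm inside, 60 outside) has its floor at y = -4 mm and its edge at -12. Bore 30 mm. It is the first on the hook, its spigot against the stop.
- medium: Aluminium chainring, 32 teeth, 130 mm across without the 4 mm teeth, four arms, rim 20 mm wide, 200 g; rim and plate 8 mm thick. Origin on its axis, mid-plate. Local y is the axis: a 41 mm wide rear spigot reaches y = +10 mm; at the front a cup (47 mm inside, 60 outside) has its floor at y = -4 mm and its edge at -12. Bore 30 mm. Nested: its origin 16 mm in front of the small's.
- large: Aluminium chainring, 44 teeth, 178 mm across without the 4 mm teeth, four arms, rim 24 mm wide, 300 g; rim and plate 8 mm thick. Origin on its axis, mid-plate. Local y is the axis: a 41 mm wide rear spigot reaches y = +10 mm; at the front a cup (47 mm inside, 60 outside) has its floor at y = -4 mm and its edge at -12. Bore 30 mm. Nested: its origin 16 mm in front of the medium's.
- rack: Fixed wire rack, origin on the table under its middle. Three slots, 75 mm apart along local y, hold one chainring each, upright, in any order, spigots towards local +y, about 1 mm loose between wires that reach 98 mm up, 36 and 60 mm either side of the middle line. Pinch a ring across its 8 mm at the top of its rim (top edges about 111, 153 and 205 mm up).
- freewheel: Bystander: old dark-steel freewheel 75 mm across, 16 mm thick, lying flat; origin under its centre.
- wrench: Bystander: 170 mm steel wrench lying flat; origin on the table under its middle.
- screwdriver: Bystander: screwdriver lying flat; origin on the table under it.
- grease: Bystander: grease can 72 mm across, 70 mm high; origin under its centre.
- jar: Bystander: glass jar 60 mm across, 80 mm high; origin under its centre.
- pedal: Bystander: black bicycle pedal 90 x 76 x 22 mm; origin under its centre.
- parts_tray: Bystander: grey parts tray 80 x 120 x 25 mm; origin under its centre.
Not all that is in view belongs to the job. What is shaped like the medium but green is not meant.

How it is judged:
By the outcome, as a careful person would: the job done as asked, in the order asked, and still so for the second after the job is handed in, with the robot touching nothing.
It also fails if it takes over 72 s, if anything falls off the work surface, if the arm or the gripper's body presses on something with over 40 N, if the wrist force passes 120 N, or if a joint passes its speed limit or range.

## Working session

There is one attempt and no reset: what is moved stays moved. The work goes in short steps, Python scripts to look and compute and a tool call to move; the robot and the scene stay as the last step left them, time stands still between calls to the robot, and variables do not carry over. Pictures are saved under pics/ and viewed, and the job is handed in when it is done.

Besides the shell and the picture viewer there is one more tool, called as name(argument=value, ...) on one line, values as JSON. jog_arm: Moves the arm, as the interface text tells. Its arguments: {"type":"object","properties":{"steps":{"type":"array"},"grip_force":{"type":"number"}},"required":["steps"]}

```bash
mkdir -p pics; ls
python3 - <<'E'
from workcell import manip
import cv2,numpy as np
o=manip.get_obs()
for k,v in o.items(): print(k,v)
for n in ("scene","top"):
    c=manip.calibration(n); print(n,c)
    p,d=manip.camera(n); cv2.imwrite(f"pics/{n}0.png",p[:,:,::-1]); np.save(f"pics/{n}0.npy",d)
E
```

```text
pics
clock 0.0
joint_pos [ 1.32240412  0.33289251 -0.06468578  1.46093677  0.02162663  1.34987531
 -0.08849895]
joint_velocities [ 0.00074986 -0.00138516 -0.00041966  0.00044821  0.00032564 -0.00075035
  0.00031354]
tau [-8.54606897e-04 -6.25454235e+01  4.88969078e-02 -3.91609704e+01
  1.62012287e-02  1.01040822e-02  9.28453687e-06]
position [ 0.13982785 -0.60880792  0.24750516]
ee_rot [ 9.93632943e-01  1.12663539e-01 -1.26622297e-04 -6.96462205e-04]
ft_force [-0.13689788 -1.30469174  0.56773553]
torque [ 0.01516463 -0.01652833 -0.03683549]
grip_width 0.998617229952865
scene {'mtx': array([[550.7552069 ,   0.        , 315.14551703],
       [  0.        , 550.7552069 , 237.84503839],
       [  0.        ,   0.        ,   1.        ]]), 'world_to_cam': array([[ 0.8048855 ,  0.59342654, -0.00206967, -0.40816243],
       [ 0.36802317, -0.50189278, -0.78272766, -0.15044003],
       [-0.46553011,  0.62924445, -0.62236093,  1.52365607],
       [ 0.        ,  0.        ,  0.        ,  1.        ]])}
top {'mtx': array([[532.59717382,   0.        , 322.65582404],
       [  0.        , 532.59717382, 249.49308036],
       [  0.        ,   0.        ,   1.        ]]), 'world_to_cam': array([[ 0.02080237, -0.99956621,  0.02084843, -0.08556239],
       [-0.99688404, -0.02232454, -0.07565595,  0.56054425],
       [ 0.07608857, -0.01920965, -0.996916  ,  1.32642871],
       [ 0.        ,  0.        ,  0.        ,  1.        ]])}
```

View pics/scene0.png

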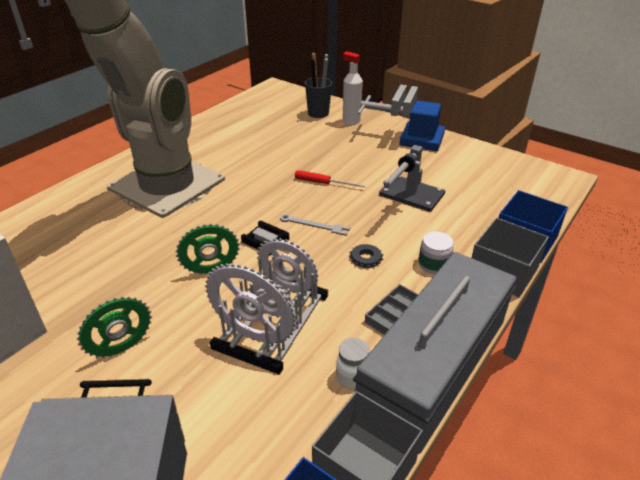

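View pics/top0.png

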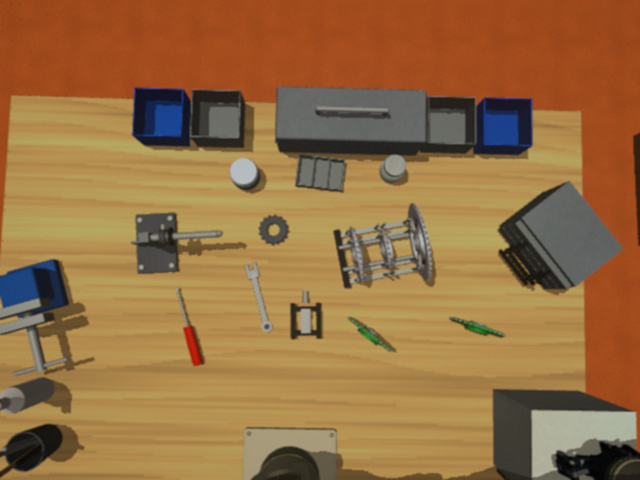

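Run:
```python
import cv2
s=cv2.imread("pics/scene0.png"); t=cv2.imread("pics/top0.png")
cv2.imwrite("pics/c1.png",cv2.resize(s[225:375,190:340],None,fx=4,fy=4,interpolation=cv2.INTER_CUBIC))
cv2.imwrite("pics/c2.png",cv2.resize(t[195:295,325:445],None,fx=6,fy=6,interpolation=cv2.INTER_CUBIC))
cv2.imwrite("pics/c3.png",cv2.resize(s[135:215,370:460],None,fx=7,fy=7,interpolation=cv2.INTER_CUBIC))
cv2.imwrite("pics/c4.png",cv2.resize(t[195:285,120:240],None,fx=6,fy=6,interpolation=cv2.INTER_CUBIC))
```

```text
(no output)
```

View pics/c1.png

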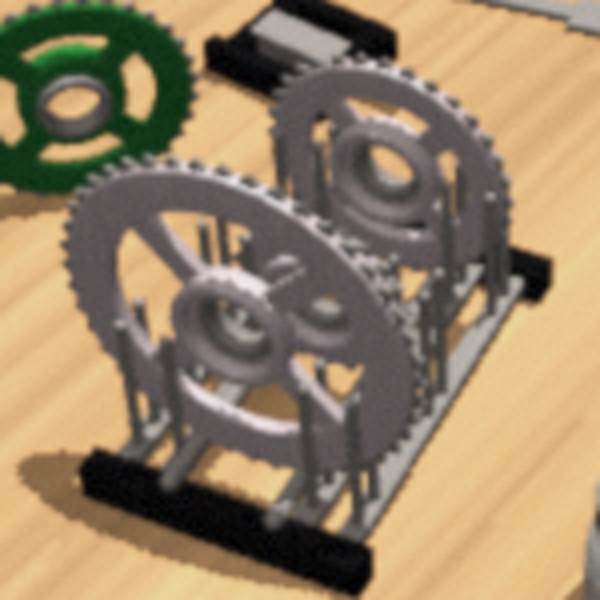

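View pics/c2.png

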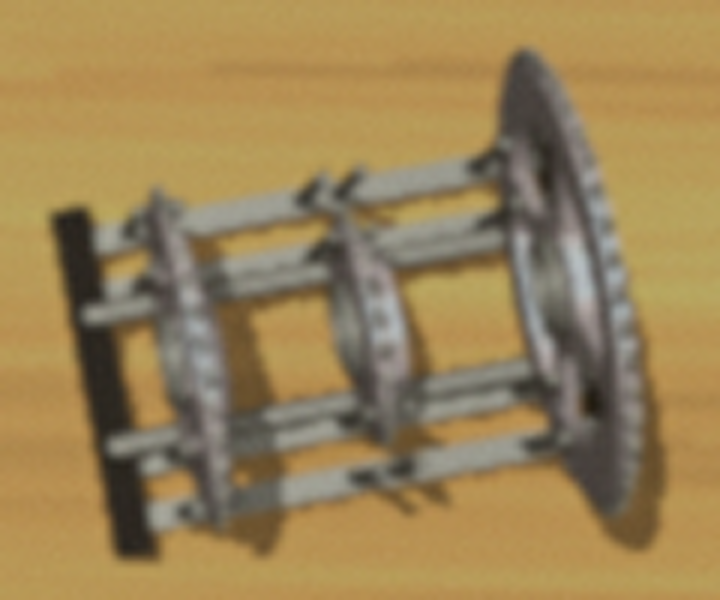

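View pics/c3.png

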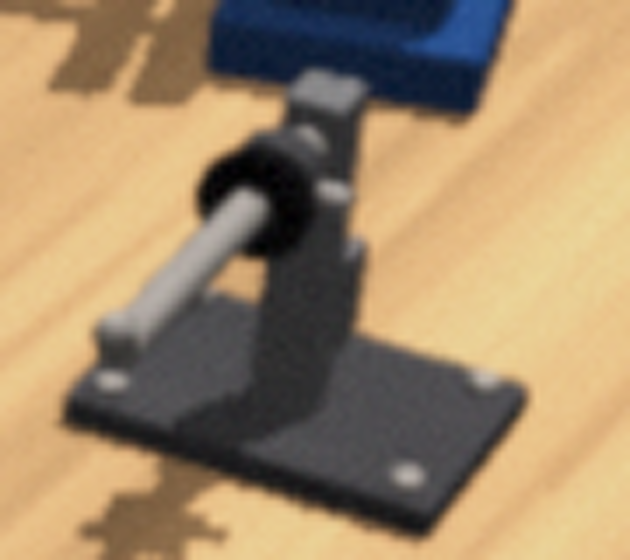

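View pics/c4.png

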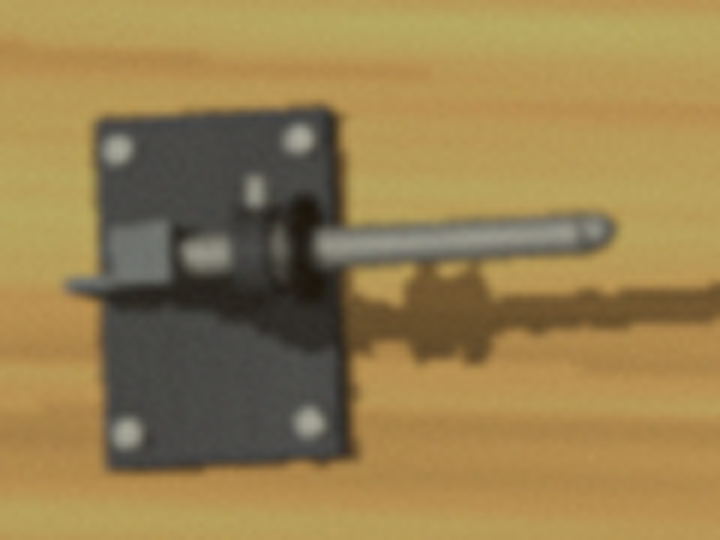

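```bash
cat > h.py <<'E'
import numpy as np,cv2
from workcell import manip
def cloud(name,d):
    c=manip.calibration(name);K=c["mtx"];T=c["world_to_cam"]
    v,u=np.mgrid[0:d.shape[0],0:d.shape[1]]
    P=np.stack([(u-K[0,2])/K[0,0]*d,(v-K[1,2])/K[1,1]*d,d],-1)
    W=(P-T[:3,3])@T[:3,:3]
    W[d==0]=np.nan
    return W
def proj(name,X):
    c=manip.calibration(name);K=c["mtx"];T=c["world_to_cam"]
    p=np.atleast_2d(X)@T[:3,:3].T+T[:3,3]; q=p@K.T
    return q[:,:2]/q[:,2:]
def tri(us,ut):
    A=[];b=[]
    for n,u in(("scene",us),("top",ut)):
        c=manip.calibration(n);M=c["mtx"]@c["world_to_cam"][:3]
        for i in(0,1):
            r=u[i]*M[2]-M[i]; A.append(r[:3]);b.append(-r[3])
    X,res,_,_=np.linalg.lstsq(np.array(A),np.array(b),rcond=None)
    return X
E
python3 - <<'E'
from h import *
s=np.load("pics/scene0.npy");t=np.load("pics/top0.npy")
S=cloud("scene",s);T=cloud("top",t)
# table check
print("table",[np.round(T[r,c],4) for r,c in((350,250),(300,230),(200,230))],[np.round(S[r,c],4) for r,c in((150,300),(290,170))])
for n,C in(("s",S),("t",T)):
    m=(C[...,2]>0.115)&(C[...,2]<0.16)&(abs(C[...,0]-.42)<.1)&(C[...,1]>0.05)&(C[...,1]<.4)
    P=C[m];print(n,len(P));
    # post/bar
    for y in np.arange(.1,.36,.01):
        q=P[(P[:,1]>y)&(P[:,1]<y+.01)]
        if len(q):print(round(y,3),len(q),np.round(np.median(q,0),4),np.round(q[:,0].min(),4),np.round(q[:,0].max(),4),np.round(q[:,2].max(),4))
E
```

```text
table [array([0.3052, 0.1043, 0.0034]), array([0.4299, 0.1583, 0.0067]), array([ 0.687 ,  0.1683, -0.0013])] [array([1.822e-01, 3.634e-01, 2.000e-04]), array([ 0.3295, -0.2867,  0.0028])]
s 0
t 0
```

Run:
```python
from h import *
s=np.load("pics/scene0.npy");t=np.load("pics/top0.npy")
S=cloud("scene",s);T=cloud("top",t)
for n,C,lo in(("s",S,.115),("t",T,.115)):
    m=(C[...,2]>lo)&(C[...,2]<0.16)&(abs(C[...,0]-.56)<.08)&(C[...,1]>0.05)&(C[...,1]<.42)
    P=C[m];print(n,len(P));
    for y in np.arange(.05,.42,.01):
        q=P[(P[:,1]>y)&(P[:,1]<y+.01)]
        if len(q):print(round(y,3),len(q),np.round(np.median(q,0),4),np.round(q[:,0].min(),4),np.round(q[:,0].max(),4),np.round(q[:,2].max(),4))
for n,C in(("s",S),("t",T)):
    m=(C[...,2]>.1)&(C[...,2]<0.25)&(abs(C[...,0]-.56)<.12)&(C[...,1]>-.35)&(C[...,1]<-.05)
    P=C[m];print(n,len(P));
    for y in np.arange(-.35,-.05,.01):
        q=P[(P[:,1]>y)&(P[:,1]<y+.01)]
        if len(q):print(round(y,3),len(q),np.round(np.median(q,0),4),np.round(q[:,0].min(),4),np.round(q[:,0].max(),4),np.round(q[:,2].max(),4))
```

```text
s 567
0.16 29 [0.5861 0.1663 0.1395] 0.5821 0.5918 0.1462
0.17 20 [0.5909 0.1716 0.1353] 0.5839 0.594 0.1472
0.18 14 [0.5899 0.1847 0.1363] 0.583 0.5928 0.1394
0.19 21 [0.5868 0.1941 0.1361] 0.5776 0.5921 0.1393
0.2 20 [0.5876 0.2044 0.1365] 0.5773 0.5912 0.1402
0.21 15 [0.5864 0.215  0.137 ] 0.5778 0.5901 0.1403
0.22 18 [0.5851 0.224  0.1369] 0.5766 0.5893 0.1399
0.23 17 [0.582  0.2353 0.1369] 0.5772 0.5883 0.1402
0.24 16 [0.5844 0.246  0.1365] 0.5757 0.588 0.1399
0.25 11 [0.5834 0.2544 0.1367] 0.5747 0.5868 0.1375
0.26 19 [0.5818 0.264  0.1357] 0.572 0.5857 0.1406
0.27 63 [0.5746 0.2779 0.1373] 0.5563 0.5953 0.1529
0.28 99 [0.5842 0.2822 0.1381] 0.5547 0.5973 0.152
0.29 38 [0.5869 0.2971 0.1439] 0.5654 0.6038 0.1511
0.3 38 [0.5896 0.3029 0.1415] 0.5595 0.6028 0.1495
0.31 1 [0.5769 0.3199 0.1402] 0.5769 0.5769 0.1402
0.32 34 [0.575  0.3283 0.1419] 0.5629 0.5845 0.1504
0.33 54 [0.5804 0.3334 0.1429] 0.5603 0.5855 0.1506
0.34 31 [0.5823 0.3451 0.1461] 0.5613 0.5851 0.1504
0.35 9 [0.5785 0.3517 0.147 ] 0.5644 0.5832 0.149
t 797
0.16 20 [0.5856 0.1665 0.1445] 0.5795 0.5927 0.149
0.17 22
[... 1958 characters left out ...]
864  0.1671] 0.5669 0.6609 0.2053
-0.28 59 [ 0.6547 -0.2785  0.1326] 0.6341 0.6711 0.1689
-0.25 2 [ 0.5075 -0.2452  0.1025] 0.5064 0.5086 0.1044
-0.24 16 [ 0.5379 -0.2324  0.1025] 0.5273 0.5706 0.1108
-0.23 70 [ 0.56   -0.2248  0.1093] 0.5036 0.6256 0.1191
-0.22 20 [ 0.5856 -0.2181  0.1042] 0.5672 0.5987 0.1113
-0.21 4 [ 0.6191 -0.2045  0.1022] 0.5963 0.6206 0.1027
-0.18 1 [ 0.4905 -0.1717  0.1003] 0.4905 0.4905 0.1003
-0.17 56 [ 0.5066 -0.1628  0.1187] 0.4808 0.5557 0.1442
-0.16 117 [ 0.5302 -0.1552  0.1459] 0.492 0.5757 0.16
-0.15 134 [ 0.5614 -0.1453  0.1371] 0.5113 0.6069 0.1576
-0.14 33 [ 0.5993 -0.1379  0.114 ] 0.5586 0.6139 0.1395
-0.13 1 [ 0.6044 -0.1292  0.1001] 0.6044 0.6044 0.1001
```

Run:
```python
from h import *
from scipy.optimize import least_squares
s=np.load("pics/scene0.npy");t=np.load("pics/top0.npy")
S=cloud("scene",s);T=cloud("top",t)
def barpts(C):
    m=(C[...,2]>.122)&(C[...,2]<0.145)&(C[...,1]>.185)&(C[...,1]<.262)&(abs(C[...,0]-.582)<.02)
    return C[m]
for n,sets in(("s",[S]),("t",[T]),("both",[S,T])):
    P=np.vstack([barpts(C) for C in sets])
    def f(p):
        x0,z0,k,kz=p; dx=P[:,0]-x0-k*(P[:,1]-.22); dz=P[:,2]-z0-kz*(P[:,1]-.22)
        return np.hypot(dx/np.hypot(1,k),dz)-.008
    r=least_squares(f,[.582,.13,-.08,0],loss="soft_l1",f_scale=.001);print("bar",n,len(P),np.round(r.x,4),np.sqrt(np.mean(f(r.x)**2)))
# tip: scene/top extreme, post
for n,C in(("s",S),("t",T)):
    m=(C[...,2]>.143)&(C[...,2]<0.155)&(C[...,1]>.322)&(C[...,1]<.36)&(abs(C[...,0]-.572)<.03); P=C[m]; print("post",n,np.round(P.min(0),4),np.round(P.max(0),4),P.mean(0).round(4),len(P))
    m=(C[...,2]>.11)&(C[...,2]<0.155)&(C[...,1]>.15)&(C[...,1]<.18)&(abs(C[...,0]-.585)<.03); P=C[m]; print("tip",n,np.round(P.min(0),4),np.round(P.max(0),4),P.mean(0).round(4))
# disc face
for n,C in(("s",S),):
    m=(C[...,2]>.11)&(C[...,2]<0.155)&(C[...,1]>.26)&(C[...,1]<.292)&(abs(C[...,0]-.58)<.025);P=C[m]
    d=P[:,1]+.08*(P[:,0]-.578)*-1*-1
    print("disc y hist",np.histogram(d,bins=np.arange(.26,.294,.002)))
# rings
for name,ylo,yhi,R,zc in(("large",-.335,-.26,.089,.112),("small",-.25,-.19,.045,.062),("medium",-.18,-.12,.065,.084)):
    for n,C in(("s",S),("t",T)):
        m=(C[...,2]>.03)&(C[...,2]<0.22)&(abs(C[...,0]-.57)<.12)&(C[...,1]>ylo)&(C[...,1]<yhi)
        P=C[m]
        A=np.c_[P[:,0]-.57,np.ones(len(P))]
        best=None;rng=np.random.default_rng(0)
        for _ in range(2000):
            i=rng.choice(len(P),2,replace=False)
            if abs(P[i[0],0]-P[i[1],0])<.02: continue
            k=(P[i[1],1]-P[i[0],1])/(P[i[1],0]-P[i[0],0])
            if not .1<k<.4: continue
            e=P[:,1]-P[i[0],1]-k*(P[:,0]-P[i[0],0]); c=(abs(e)<.0015).sum()
            if best is None or c>best[0]: best=(c,abs(e)<.0015)
        q=best[1]; c=np.linalg.lstsq(np.c_[A[q],P[q][:,2]-.1],P[q][:,1],rcond=None)[0]
        print(name,n,len(P),best[0],"plane y=k*(x-.57)+c+kz*(z-.1): k,c,kz",c.round(4),"zmax",np.sort(P[:,2])[-5:].round(4))
```

```text
bar s 127 [ 0.5813  0.1306 -0.081  -0.0008] 0.001222513267406568
bar t 233 [ 0.582   0.1307 -0.0833 -0.0021] 0.0019606247078913885
bar both 360 [ 0.5817  0.1306 -0.0813 -0.0019] 0.0017490887427937028
post s [0.5613 0.3249 0.1439] [0.5844 0.3522 0.1506] [0.5735 0.3376 0.1476] 63
tip s [0.5821 0.1609 0.125 ] [0.594  0.1794 0.1472] [0.5882 0.1691 0.1376]
post t [0.5602 0.3278 0.143 ] [0.5839 0.3521 0.1548] [0.5722 0.3396 0.1479] 113
tip t [0.5792 0.1626 0.1347] [0.593  0.1786 0.1519] [0.5852 0.1707 0.1427]
disc y hist (array([ 2,  6,  5,  4,  2,  3,  6, 11, 21, 30, 35, 31, 18, 11,  3,  2]), array([0.26 , 0.262, 0.264, 0.266, 0.268, 0.27 , 0.272, 0.274, 0.276,
       0.278, 0.28 , 0.282, 0.284, 0.286, 0.288, 0.29 , 0.292]))
large s 4094 2099 plane y=k*(x-.57)+c+kz*(z-.1): k,c,kz [ 0.2132 -0.3024  0.0004] zmax [0.2089 0.209  0.2094 0.2095 0.2129]
large t 1226 628 plane y=k*(x-.57)+c+kz*(z-.1): k,c,kz [ 0.2126 -0.2962 -0.    ] zmax [0.2096 0.2097 0.2099 0.2106 0.2135]
small s 643 156 plane y=k*(x-.57)+c+kz*(z-.1): k,c,kz [ 0.3877 -0.2247  0.004 ] zmax [0.1121 0.1126 0.1126 0.1152 0.1164]
small t 501 123 plane y=k*(x-.57)+c+kz*(z-.1): k,c,kz [ 0.2027 -0.2203 -0.0143] zmax [0.1162 0.1164 0.1168 0.1169 0.1191]
medium s 2260 932 plane y=k*(x-.57)+c+kz*(z-.1): k,c,kz [ 0.217  -0.149  -0.0003] zmax [0.1574 0.1576 0.1581 0.1588 0.1592]
medium t 554 199 plane y=k*(x-.57)+c+kz*(z-.1): k,c,kz [ 0.2088 -0.1437 -0.0063] zmax [0.1576 0.158  0.1586 0.1597 0.16  ]
```

Run:
```python
from h import *
from scipy.optimize import least_squares
s=np.load("pics/scene0.npy");t=np.load("pics/top0.npy")
S=cloud("scene",s);T=cloud("top",t)
psi=np.arctan(.213); ex=np.array([np.cos(psi),np.sin(psi)]); ey=np.array([-np.sin(psi),np.cos(psi)])
O=np.array([.57,-.2216])
for name,yo,z0,R in(("large",-.075,.112,.093),("small",0,.062,.049),("medium",.075,.084,.069)):
    for n,C in(("s",S),("t",T)):
        P=C.reshape(-1,3); q=P[:,:2]-O; u=q@ex; v=q@ey
        m=(abs(v-yo)<.007)&(abs(u)<.12)&(P[:,2]>(.055 if name!="small" else .04))&(P[:,2]<.22)
        u,v,z=u[m],v[m],P[m][:,2]
        c=np.array([.005,z0])
        for _ in range(5):
            a=np.arctan2(z-c[1],u-c[0]); r=np.hypot(z-c[1],u-c[0])
            pts=[]
            for b in np.arange(-.3 if name!="small" else .5,np.pi+(.3 if name!="small" else -.5),.06):
                k=(abs(a-b)<.04)|(abs(a-b+2*np.pi)<.04)
                if k.sum()>3:
                    i=np.flatnonzero(k); i=i[np.argsort(r[i])][int(.9*len(i))]; 
                    if abs(r[i]-R)<.01: pts.append((u[i],z[i]))
            pts=np.array(pts)
            f=lambda p:np.hypot(pts[:,0]-p[0],pts[:,1]-p[1])-p[2]
            res=least_squares(f,[*c,R],loss="soft_l1",f_scale=.002); c=res.x[:2]
        xy=O+ex*res.x[0]+ey*yo
        h=(np.hypot(u-c[0],z-c[1])>R-.01)&(z>c[1])
        print(name,n,len(pts),"u,z,R",res.x.round(4),"xy",xy.round(4),"v med/pcts",(np.percentile(v[h],[5,50,95])-yo).round(4),"ztop",np.percentile(z[abs(u-c[0])<.02],99).round(4))
```

```text
large s 63 u,z,R [-0.0059  0.1178  0.0889] xy [ 0.5799 -0.2962] v med/pcts [-0.0056 -0.0027  0.0012] ztop 0.2088
large t 63 u,z,R [-0.007   0.1194  0.0893] xy [ 0.5787 -0.2964] v med/pcts [-0.0047 -0.0002  0.0028] ztop 0.2096Traceback (most recent call last):
  File "<stdin>", line 23, in <module>
    return func(*args, **kwargs)
    vector_fun = VectorFunction(
        fun_wrapped,
    ...<6 lines>...
        workers=workers
    )
    self._update_fun()
    ~~~~~~~~~~~~~~~~^^
    self.f = self.fun_wrapped(xp_copy(self.x))
             ~~~~~~~~~~~~~~~~^^^^^^^^^^^^^^^^^
    return np.atleast_1d(self.fun(x))
                         ~~~~~~~~^^^
    return self.f(x, *self.args, **self.kwargs)
           ~~~~~~^^^^^^^^^^^^^^^^^^^^^^^^^^^^^^
  File "<stdin>", line 22, in <lambda>
IndexError: too many indices for array: array is 1-dimensional, but 2 were indexed
```

Run:
```python
from h import *
from scipy.optimize import least_squares
s=np.load("pics/scene0.npy");t=np.load("pics/top0.npy")
S=cloud("scene",s);T=cloud("top",t)
psi=np.arctan(.213); ex=np.array([np.cos(psi),np.sin(psi)]); ey=np.array([-np.sin(psi),np.cos(psi)])
O=np.array([.57,-.2216])
for name,yo,z0,R,lo in(("small",0,.062,.047,.4),("medium",.075,.086,.067,-.2),("large",-.075,.115,.091,-.3)):
    for n,C in(("s",S),("t",T)):
        P=C.reshape(-1,3); q=P[:,:2]-O; u=q@ex; v=q@ey
        m=(abs(v-yo)<.007)&(abs(u)<.12)&(P[:,2]>.05)&(P[:,2]<.22)
        u,v,z=u[m],v[m],P[m][:,2]
        c=np.array([-.006,z0])
        a=np.arctan2(z-c[1],u-c[0]); r=np.hypot(z-c[1],u-c[0])
        pts=[]
        for b in np.arange(lo,np.pi-lo,.06):
            k=(abs(a-b)<.05)|(abs(a-b+2*np.pi)<.05)
            k&=abs(r-R)<.012
            if k.sum()>2:
                i=np.flatnonzero(k); i=i[np.argsort(r[i])][int(.85*len(i))]; pts.append((u[i],z[i]))
        pts=np.array(pts)
        if len(pts)<6: print(name,n,len(pts),len(u)); continue
        f=lambda p:np.hypot(pts[:,0]-p[0],pts[:,1]-p[1])-R
        res=least_squares(f,c,loss="soft_l1",f_scale=.002); c=res.x[:2]
        h=(np.hypot(u-c[0],z-c[1])>R-.01)&(z>c[1])
        print(name,n,len(pts),"u,z",res.x.round(4),"xy",(O+ex*res.x[0]+ey*yo).round(4),"v",(np.percentile(v[h],[5,50,95])-yo).round(4),"ztop",np.percentile(z[abs(u-c[0])<.02],[95,99]).round(4))
```

```text
small s 26 u,z [-0.0037  0.0651] xy [ 0.5664 -0.2224] v [-0.0054 -0.0006  0.0065] ztop [0.1123 0.1156]
small t 36 u,z [-0.0074  0.0685] xy [ 0.5627 -0.2231] v [-0.0054 -0.0005  0.005 ] ztop [0.1145 0.1169]
medium s 60 u,z [-0.0061  0.0884] xy [ 0.5484 -0.1495] v [-0.006  -0.0034  0.0005] ztop [0.1547 0.1574]
medium t 47 u,z [-0.0066  0.0909] xy [ 0.5479 -0.1496] v [-0.0052 -0.0008  0.0022] ztop [0.1567 0.1594]
large s 63 u,z [-0.0067  0.1159] xy [ 0.5791 -0.2963] v [-0.0057 -0.0032  0.0009] ztop [0.2054 0.2088]
large t 57 u,z [-0.0072  0.1176] xy [ 0.5786 -0.2965] v [-0.0047 -0.0001  0.003 ] ztop [0.2075 0.2096]
```

Run:
```python
from h import *
t=np.load("pics/top0.npy");s=np.load("pics/scene0.npy")
for C in(cloud("top",t),cloud("scene",s)):
  for (x0,x1,y0,y1) in((.0,.28,-.8,-.42),(.3,.75,-.8,-.36),(.3,.75,-.35,-.27),(.25,.75,.1,.5),(.25,.75,-.12,.1),(.7,.9,-.4,.4)):
    m=(C[...,0]>x0)&(C[...,0]<x1)&(C[...,1]>y0)&(C[...,1]<y1)
    print((x0,x1,y0,y1),m.sum(),np.nanpercentile(C[m][:,2],[50,90,99,100]).round(3) if m.any() else '')
a0=2*np.arctan2(.112663539,.993632943)
p=np.array([.13982785,-.60880792,.24750516])
for g in([.5636,-.223,.112],):
    d=np.array(g)-p; ex=np.array([np.cos(a0),np.sin(a0),0]); ey=np.array([np.sin(a0),-np.cos(a0),0])
    print(a0,d@ex,d@ey,-d[2])
```

```text
(0.0, 0.28, -0.8, -0.42) 18595 [0.153 0.315 0.461 0.495]
(0.3, 0.75, -0.8, -0.36) 27682 [0.003 0.151 0.155 0.16 ]
(0.3, 0.75, -0.35, -0.27) 5383 [0.003 0.143 0.204 0.214]
(0.25, 0.75, 0.1, 0.5) 30931 [0.001 0.013 0.142 0.156]
(0.25, 0.75, -0.12, 0.1) 16836 [0.001 0.011 0.026 0.075]
(0.7, 0.9, -0.4, 0.4) 26391 [0.005 0.131 0.164 0.173]
(0.0, 0.28, -0.8, -0.42) 7424 [0.003 0.148 0.227 0.244]
(0.3, 0.75, -0.8, -0.36) 36707 [0.003 0.151 0.153 0.155]
(0.3, 0.75, -0.35, -0.27) 10916 [0.005 0.158 0.203 0.213]
(0.25, 0.75, 0.1, 0.5) 15517 [0.001 0.017 0.143 0.153]
(0.25, 0.75, -0.12, 0.1) 10733 [0.002 0.018 0.034 0.073]
(0.7, 0.9, -0.4, 0.4) 28163 [0.035 0.131 0.165 0.17 ]
0.2258065605495654 0.4993937103410714 -0.28113432434003316 0.13550516
```

jog_arm(steps=[0.05,0.02,-0.011,-0.01,0.005,0.05,0.059,-0.033,-0.018,0.015,0.05,0.098,-0.055,-0.018,0.015,0.05,0.137,-0.077,-0.018,0.015,0.05,0.176,-0.099,-0.018,0.015,0.05,0.215,-0.121,-0.018,0.015,0.05,0.254,-0.143,-0.018,0.015,0.05,0.293,-0.165,-0.018,0.015,0.05,0.332,-0.187,-0.018,0.015,0.05,0.371,-0.209,-0.018,0.015], grip_force=60)

```text
clock: 1.1
position: [0.4557, -0.3209, 0.2661]
ee_rot: [0.994, 0.105, -0.0, -0.0]
ft_force: [0.5, -0.5, 0.7]
grip_width: 0.587
```

jog_arm(steps=[0.05,0.036,-0.021,0,0,0.05,0.072,-0.042,0,0,0.05,0.1,-0.058,0.01,0,0.05,0.12,-0.07,0.03,0,0.05,0.1273,-0.074,0.06,0,0.05,0.1273,-0.074,0.09,0,0.05,0.1273,-0.074,0.105,0,0.05,0.1273,-0.074,0.11,0,0.05,0.1273,-0.074,0.11,0,0.05,0.1273,-0.074,0.11,0])

```text
clock: 2.1
position: [0.5643, -0.2239, 0.1578]
ee_rot: [0.994, 0.105, 0.001, 0.001]
ft_force: [0.5, -0.3, 0.8]
grip_width: 0.589
```

```bash
cat >> h.py <<'E'
def snap(tag,cs,ct,f=6):
    out=[]
    for n,c in(("scene",cs),("top",ct)):
        if c is None: continue
        p,d=manip.camera(n); np.save(f"pics/{n}{tag}.npy",d); cv2.imwrite(f"pics/{n}{tag}_full.png",p[:,:,::-1])
        r0,r1,c0,c1=c; q=cv2.resize(p[r0:r1,c0:c1,::-1],(400*(c1-c0)//max(c1-c0,r1-r0),400*(r1-r0)//max(c1-c0,r1-r0)),interpolation=cv2.INTER_CUBIC)
        out.append(q)
    h=max(q.shape[0] for q in out)
    out=[cv2.copyMakeBorder(q,0,h-q.shape[0],0,0,cv2.BORDER_CONSTANT) for q in out]
    cv2.imwrite(f"pics/snap{tag}.png",np.hstack(out))
    o=manip.get_obs()
    a=2*np.arctan2(o["ee_rot"][1],o["ee_rot"][0])
    print(o["clock"],o["position"].round(4),"head",round(a,4),"F",o["ft_force"].round(2),"M",o["torque"].round(2),"g",round(o["grip_width"]*.0854,4))
E
python3 -c "
from h import *
snap('1',(200,380,180,360),(190,300,320,440))"
```

```text
2.2 [ 0.5643 -0.2238  0.1578] head 0.2104 F [ 1.13  0.89 -0.28] M [0.07 0.04 0.07] g 0.0496
```

View pics/snap1.png

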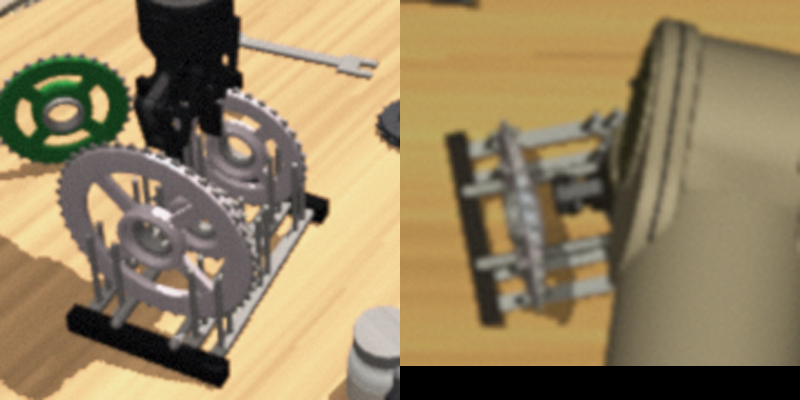

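jog_arm(steps=[0.05,0,-0.001,0.015,0,0.05,0,-0.001,0.03,0,0.05,0,-0.001,0.04,0,0.05,0,-0.001,0.046,0,0.05,0,-0.001,0.046,0,0.012,0,-0.001,0.046,0,0.0,0,-0.001,0.046,0,0.0,0,-0.001,0.046,0,0.0,0,-0.001,0.046,0,0.0,0,-0.001,0.046,0], grip_force=40)

```text
clock: 3.2
position: [0.5641, -0.223, 0.1117]
ee_rot: [0.994, 0.105, 0.001, 0.001]
ft_force: [-1.6, -1.3, 6.5]
grip_width: 0.082
```

```bash
python3 -c "
from h import *
snap('2',(200,380,180,360),None)"
```

```text
3.25 [ 0.5641 -0.223   0.1117] head 0.2105 F [-0.59 -1.13  5.13] M [-0.37  0.23  0.07] g 0.0069
```

View pics/snap2.png

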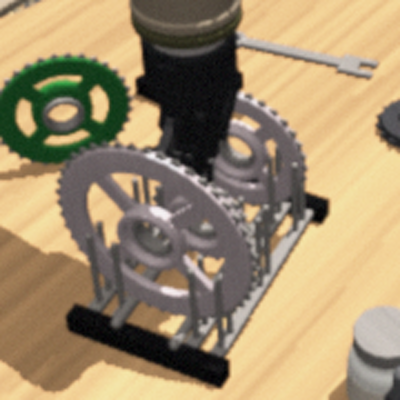

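jog_arm(steps=[0.0,0,0,-0.01,0,0.0,0,0,-0.04,0,0.0,0,0,-0.08,0,0.0,0,0,-0.12,0,0.0,0,0,-0.15,0,0.0,0.005,-0.017,-0.168,0.01,0.0,0.016,-0.055,-0.168,0.03,0.0,0.028,-0.095,-0.168,0.05,0.0,0.04,-0.138,-0.168,0.07,0.0,0.052,-0.18,-0.168,0.09], grip_force=90)

```text
clock: 4.25
position: [0.5764, -0.0334, 0.2791]
ee_rot: [0.998, 0.06, 0.0, -0.0]
ft_force: [0.6, -0.2, -1.2]
grip_width: 0.062
```

```bash
python3 -c "
from h import *
snap('3',(100,380,180,460),(150,300,190,440))"
```

```text
4.35 [ 0.5765 -0.0271  0.2795] head 0.1306 F [-0.01 -0.26 -0.92] M [ 0.05  0.03 -0.02] g 0.0056
```

View pics/snap3.png

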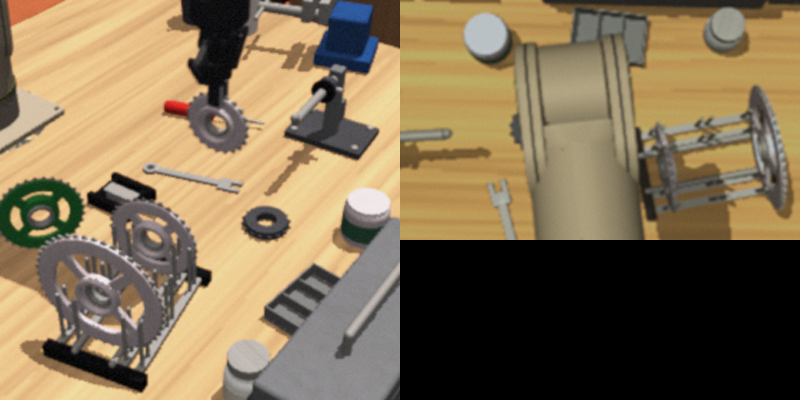

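jog_arm(steps=[0.0,0.008,-0.037,0,0.01,0.0,0.015,-0.074,0,0.02,0.0,0.021,-0.105,0.01,0.03,0.0,0.026,-0.13,0.03,0.04,0.0,0.029,-0.145,0.05,0.04,0.0,0.0302,-0.1493,0.065,0.04,0.0,0.0302,-0.1493,0.075,0.04,0.0,0.0302,-0.1493,0.08,0.04,0.0,0.0302,-0.1493,0.08,0.04,0.0,0.0302,-0.1493,0.08,0.04])

```text
clock: 5.35
position: [0.5892, 0.1154, 0.1991]
ee_rot: [0.999, 0.04, 0.001, 0.0]
ft_force: [-1.0, 0.4, -0.3]
grip_width: 0.061
```

```bash
python3 -c "
from h import *
snap('4',(120,240,330,450),(170,290,120,300))"
```

```text
5.45 [0.5892 0.1159 0.1992] head 0.08 F [ 0.2   0.22 -0.99] M [ 0.01 -0.    0.  ] g 0.0056
```

View pics/snap4.png

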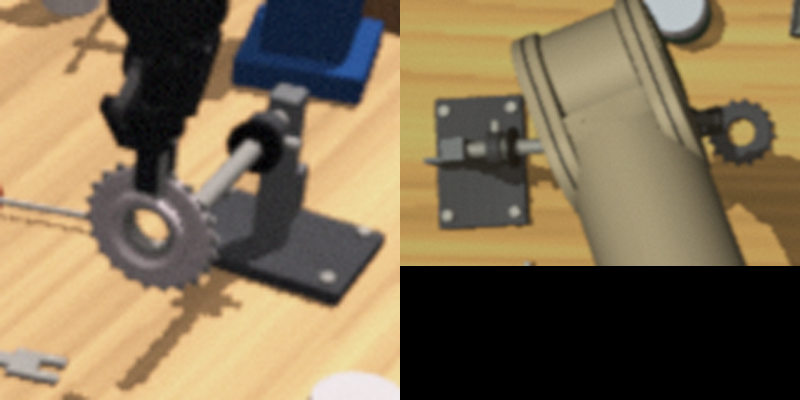

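```bash
cat >> h.py <<'E'
from scipy.optimize import least_squares
def ringfit(tag,head,c0,R,ang,excl=None,n="scene"):
    # c0: guess centre xyz (mid plate); returns estimate in scene cloud
    C=cloud(n,np.load(f"pics/{n}{tag}.npy")); P=C.reshape(-1,3)
    ex=np.array([np.cos(head),np.sin(head),0]);ey=np.array([-np.sin(head),np.cos(head),0])
    q=P-np.array(c0);u=q@ex;v=q@ey;z=q[:,2];r=np.hypot(u,z)
    m=(r<R+.008)&(abs(v+.004)<.006)&(r>.033)
    if excl: m&=~((abs(u)<excl[0])&(z>excl[1]))
    u,v,z=u[m],v[m],z[m]
    A=np.c_[u,z,np.ones(len(u))];k=np.ones(len(u),bool)
    for _ in range(5):
        co=np.linalg.lstsq(A[k],v[k],rcond=None)[0];e=v-A@co;k=abs(e)<.0015+.0*e
    print("plane: du,dz slopes",co[:2].round(4),"front face v",co[2].round(4),"n",k.sum(),"of",len(k))
    uu,zz=u[abs(e)<.003],z[abs(e)<.003]
    c=np.zeros(2)
    for _ in range(3):
        a=np.arctan2(zz-c[1],uu-c[0]);rr=np.hypot(uu-c[0],zz-c[1]);pts=[]
        for b in np.arange(ang[0],ang[1],.1):
            d=abs((a-b+np.pi)%(2*np.pi)-np.pi)<.06
            d&=abs(rr-R)<.012
            if d.sum()>2:
                i=np.flatnonzero(d);i=i[np.argsort(rr[i])][int(.9*len(i))];pts.append((uu[i],zz[i]))
        pts=np.array(pts)
        f=lambda p:np.hypot(pts[:,0]-p[0],pts[:,1]-p[1])-p[2]
        res=least_squares(f,[*c,R],loss="soft_l1",f_scale=.0015);c=res.x[:2]
    X=np.array(c0)+ex*c[0]+ey*(co[2]+.004+co[:2]@c)+np.array([0,0,c[1]])
    print("centre",X.round(4),"R",res.x[2].round(4),"npts",len(pts))
    return X
E
python3 - <<'E'
from h import *
X=ringfit('4',.08,[.589,.1157,.1495],.048,(np.pi*.85,np.pi*2.15),(.03,.02))
print("bar x at ring y",.5813-.081*(X[1]-.22), .5817-.0813*(X[1]-.22))
C=cloud("scene",np.load("pics/scene4.npy"))
# cup annulus edge: points at v=-12, r 23.5..30
P=C.reshape(-1,3);h=.08;ex=np.array([np.cos(h),np.sin(h),0]);ey=np.array([-np.sin(h),np.cos(h),0])
q=P-X;u=q@ex;v=q@ey;z=q[:,2]
m=(abs(v+.012)<.003)&(np.hypot(u,z)<.034)&(np.hypot(u,z)>.02)
u,z=u[m],z[m]
f=lambda p:np.abs(np.hypot(u-p[0],z-p[1])-.02675)
r=least_squares(lambda p:np.hypot(u-p[0],z-p[1])-p[2],[0,0,.027],loss="soft_l1",f_scale=.002);print("cup centre off",r.x.round(4),m.sum())
E
```

```text
plane: du,dz slopes [ 0.0145 -0.0144] front face v -0.0031 n 197 of 354
centre [0.5893 0.1166 0.1542] R 0.0461 npts 41
bar x at ring y 0.5896739451852352 0.5901049597970324
cup centre off [-0.0004  0.001   0.0269] 185
```

```bash
cat >> h.py <<'E'
def circ(c,head,v,r,n=72):
    a=np.linspace(0,2*np.pi,n);ex=np.array([np.cos(head),np.sin(head),0]);ey=np.array([-np.sin(head),np.cos(head),0])
    return np.array(c)+ey*v+r*np.cos(a)[:,None]*ex+r*np.sin(a)[:,None]*np.array([0,0,1.])
def overlay(tag,crop,items,out,n="scene",f=8):
    p=cv2.imread(f"pics/{n}{tag}_full.png");r0,r1,c0,c1=crop
    q=cv2.resize(p[r0:r1,c0:c1],None,fx=f,fy=f,interpolation=cv2.INTER_CUBIC)
    for X,col in items:
        uv=((proj(n,X)-[c0,r0]+.5)*f-.5)
        cv2.polylines(q,[np.round(uv).astype(int)],False,col,1)
    cv2.imwrite(f"pics/{out}.png",q)
E
python3 - <<'E'
from h import *
it=[]
for z,col in((.1495,(0,0,255)),(.1545,(0,255,0))):
    c=[.5893,.1166,z]
    for v,r in((-.012,.030),(-.004,.045),(-.004,.049)): it.append((circ(c,.08,v,r),col))
overlay('4',(165,215,350,405),it,"o4",f=11)
E
```

```text
(no output)
```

View pics/o4.png

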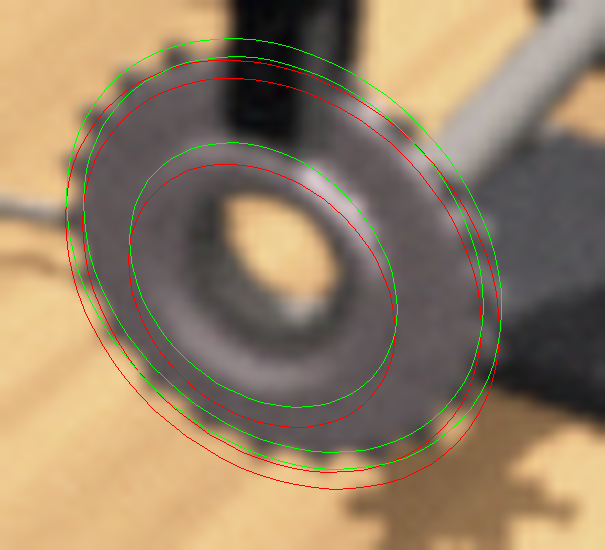

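Run:
```python
from h import *
it=[]
h=.081
for z,col in((.130,(0,0,255)),):
  for s,r in((.179,.008),(.165,.008),(.10,.008),(.057,.021),(.042,.021)):
    c=[.572+.081*s,.339-.9967*s,z]
    it.append((circ(c,h,0,r),col))
c=[.5734,.339,.148]
sq=np.array([[-1,-1],[1,-1],[1,1],[-1,1],[-1,-1]])*.012
for zz in(.148,.13): it.append((np.array([[.572+a*np.cos(h)-b*np.sin(h),.339+a*np.sin(h)+b*np.cos(h),zz] for a,b in sq]),(0,255,0)))
lip=np.array([[.572+.081*.171+.008*np.cos(t),.339-.9967*.171+.008*np.sin(t),.146] for t in np.linspace(0,6.3,40)])
it.append((lip,(255,255,0)))
import subprocess
cv2.imwrite("pics/scene0_full.png",cv2.imread("pics/scene0.png"));cv2.imwrite("pics/top0_full.png",cv2.imread("pics/top0.png"))
overlay('0',(140,195,378,432),it,"o5",f=11)
overlay('0',(220,260,130,230),it,"o6",n="top",f=8)
```

```text
(no output)
```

View pics/o5.png

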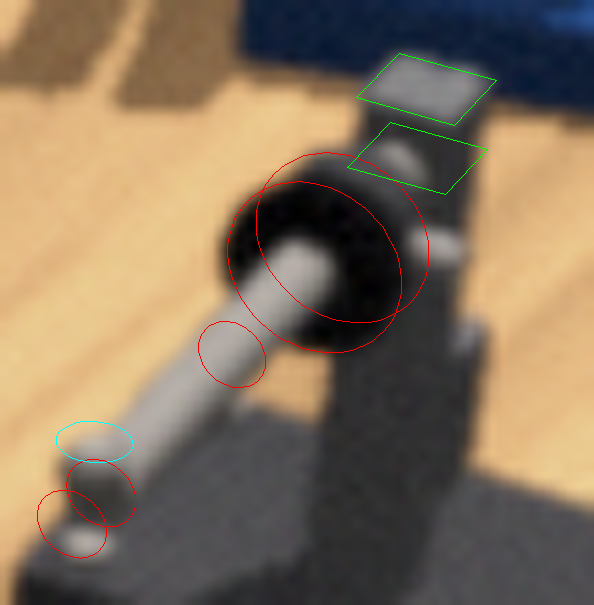

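View pics/o6.png

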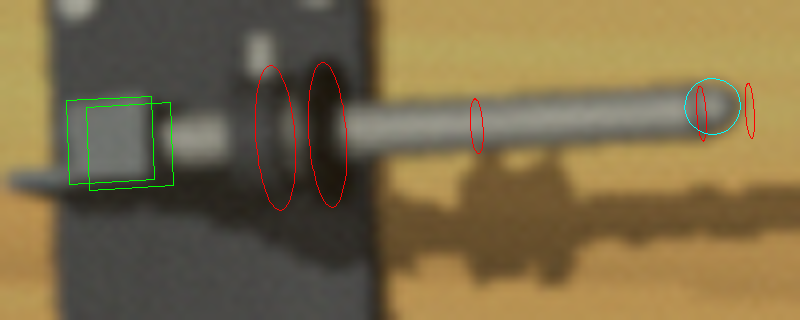

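Run:
```python
from h import *
p=cv2.imread("pics/top0.png");d=np.load("pics/top0.npy");g=p.astype(int).sum(2)
for c in(185,190,200,215,218,220,222):
    print(c,"col",[int(x) for x in g[228:246,c]]);print("   dep",[round(float(x),3) for x in d[228:246,c]])
print(proj("top",[[.5801,.2393,.13],[.5801,.2393,.138]]))
```

```text
185 col [435, 432, 434, 413, 354, 347, 410, 441, 404, 329, 300, 347, 415, 428, 422, 421, 411, 361]
   dep [1.368, 1.369, 1.36, 1.369, 1.233, 1.232, 1.231, 1.229, 1.225, 1.229, 1.229, 1.365, 1.373, 1.373, 1.367, 1.363, 1.361, 1.362]
190 col [435, 430, 431, 414, 355, 363, 416, 425, 382, 309, 252, 256, 258, 251, 249, 241, 251, 243]
   dep [1.369, 1.371, 1.362, 1.369, 1.229, 1.227, 1.228, 1.224, 1.229, 1.231, 1.233, 1.368, 1.366, 1.364, 1.367, 1.368, 1.366, 1.366]
200 col [434, 429, 405, 356, 353, 397, 444, 413, 345, 294, 310, 355, 362, 318, 286, 258, 251, 242]
   dep [1.368, 1.367, 1.371, 1.238, 1.233, 1.232, 1.223, 1.231, 1.23, 1.23, 1.372, 1.369, 1.364, 1.366, 1.365, 1.368, 1.368, 1.364]
215 col [438, 406, 355, 331, 375, 408, 397, 341, 296, 318, 399, 431, 423, 418, 409, 368, 289, 253]
   dep [1.365, 1.365, 1.37, 1.232, 1.229, 1.23, 1.228, 1.227, 1.231, 1.364, 1.363, 1.365, 1.368, 1.359, 1.37, 1.365, 1.364, 1.365]
218 col [432, 409, 364, 350, 390, 401, 350, 273, 263, 341, 404, 429, 422, 419, 383, 292, 243, 248]
   dep [1.372, 1.367, 1.229, 1.223, 1.222, 1.222, 1.222, 1.227, 1.229, 1.37, 1.365, 1.368, 1.368, 1.364, 1.373, 1.366, 1.365, 1.366]
220 col [440, 415, 367, 331, 335, 344, 304, 282, 329, 401, 427, 425, 427, 427, 401, 355, 280, 251]
   dep [1.368, 1.364, 1.372, 1.222, 1.223, 1.226, 1.223, 1.222, 1.365, 1.369, 1.365, 1.364, 1.368, 1.362, 1.367, 1.368, 1.365, 1.362]
222 col [435, 430, 414, 370, 331, 322, 351, 391, 414, 432, 433, 425, 425, 426, 410, 367, 292, 255]
   dep [1.371, 1.37, 1.373, 1.368, 1.37, 1.367, 1.37, 1.368, 1.365, 1.368, 1.366, 1.361, 1.365, 1.365, 1.37, 1.365, 1.371, 1.372]
[[189.12404815 235.30952536]
 [188.32941119 234.95502116]]
```

jog_arm(steps=[0.0,0.0005,0,0.01,0,0.0,0.0005,0,0.0185,0,0.0,0.0005,0,0.0195,0,0.0,0.0005,-0.006,0.0195,0,0.0,0.0005,-0.014,0.0195,0,0.0,0.0005,-0.02,0.0195,0,0.0,0.0005,-0.024,0.0195,0,0.0,0.0005,-0.026,0.0195,0,0.0,0.0005,-0.026,0.0195,0,0.0,0.0005,-0.026,0.0195,0])

```text
clock: 6.45
position: [0.5872, 0.142, 0.1788]
ee_rot: [0.999, 0.04, 0.0, 0.0]
ft_force: [-0.1, -0.1, -1.1]
grip_width: 0.065
```

Run:
```python
from h import *
snap('5',(120,240,330,450),None)
X=ringfit('5',.08,[.588,.142,.1345],.048,(np.pi*.85,np.pi*2.15),(.03,.02))
print("bar x",.5815-.0812*(X[1]-.22))
it=[]
for v,r in((-.012,.030),(-.012,.0235),(-.004,.015),(-.004,.049)): it.append((circ(X,.08,v,r),(0,255,0)))
overlay('5',(150,210,350,410),it,"o7",f=10)
```

```text
6.5 [0.5872 0.1419 0.1788] head 0.0804 F [-0.15  0.05 -0.79] M [ 0.03 -0.01  0.07] g 0.0052
plane: du,dz slopes [-0.003  -0.0047] front face v -0.0029 n 180 of 349
centre [0.5861 0.1429 0.1343] R 0.0467 npts 41
bar x 0.5877569180716602
```

View pics/o7.png

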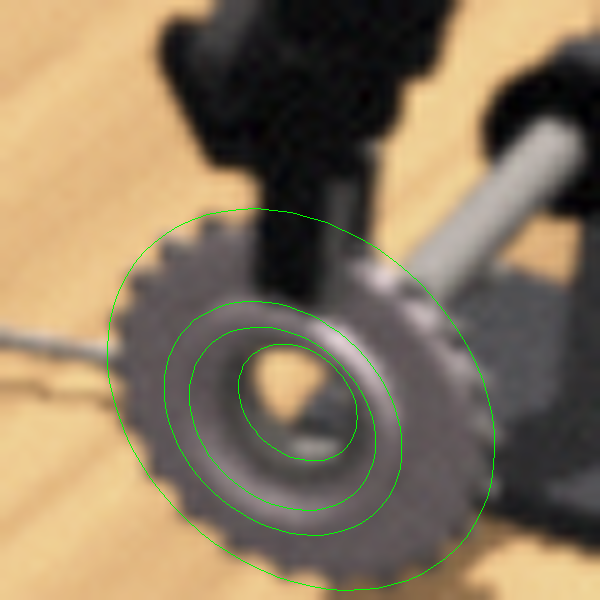

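jog_arm(steps=[0.0,0.001,0,-0.0015,0,0.0,0.001,0,-0.0015,0,0.0,0.001,-0.004,-0.0015,0,0.0,0.001,-0.008,-0.0015,0,0.0,0.001,-0.012,-0.0015,0,0.0,0.001,-0.016,-0.0015,0,0.0,0.001,-0.02,-0.0015,0,0.0,0.001,-0.023,-0.0015,0,0.0,0.001,-0.025,-0.0015,0,0.0,0.001,-0.025,-0.0015,0])

```text
clock: 7.5
position: [0.586, 0.1676, 0.1803]
ee_rot: [0.999, 0.041, -0.0, -0.0]
ft_force: [0.5, -0.3, -1.7]
grip_width: 0.062
```

Run:
```python
from h import *
snap('6',(150,210,350,410),None)
X=ringfit('6',.08,[.586,.167,.1357],.048,(np.pi*.85,np.pi*2.15),(.03,.02))
print("bar x",.5815-.0812*(X[1]-.22))
overlay('6',(145,205,360,420),[],"o8",f=10)
```

```text
7.55 [0.5861 0.1674 0.1803] head 0.081 F [-0.67  0.03 -1.29] M [-0.02  0.03 -0.01] g 0.0051
plane: du,dz slopes [ 0.0055 -0.0022] front face v -0.0023 n 173 of 338
centre [0.586  0.1687 0.1364] R 0.0472 npts 40
bar x 0.585666444445463
```

View pics/o8.png

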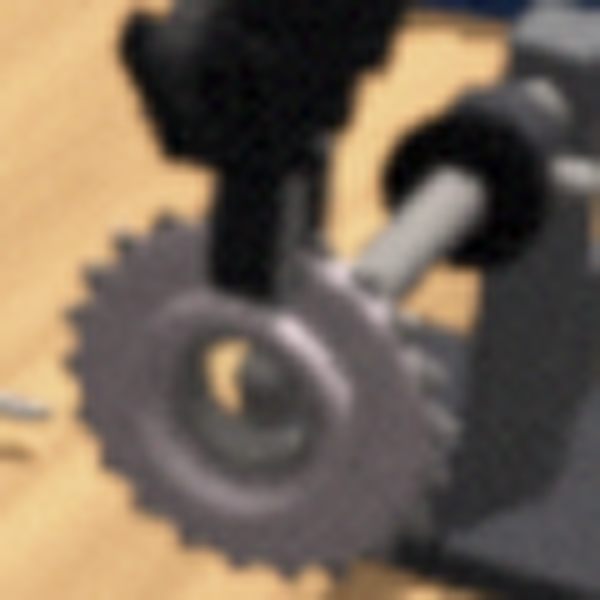

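jog_arm(steps=[0.0,0,-0.005,0,0,0.0,0,-0.011,0,0,0.0,0,-0.018,0,0,0.0,0,-0.026,0,0,0.0,0,-0.034,0,0,0.0,0,-0.038,0,0,0.0,0,-0.038,0.003,0,0.0,0,-0.038,0.007,0,0.0,0,-0.038,0.0105,0,0.0,0,-0.038,0.0105,0])

```text
clock: 8.55
position: [0.5831, 0.2046, 0.1695]
ee_rot: [0.999, 0.04, -0.0, 0.0]
ft_force: [-0.2, -0.8, -1.4]
grip_width: 0.064
```

Run:
```python
from h import *
snap('7',(145,205,360,420),None)
overlay('7',(145,205,360,420),[],"o9",f=10)
X=ringfit('7',.08,[.583,.205,.1245],.048,(np.pi*.85,np.pi*2.15),(.03,.02))
print("bar x",.5815-.0812*(X[1]-.22))
```

```text
8.6 [0.583  0.2047 0.1695] head 0.0802 F [-0.04 -0.26 -0.12] M [-0.03  0.06 -0.03] g 0.0054
plane: du,dz slopes [0.0002 0.002 ] front face v -0.0033 n 177 of 341
centre [0.5822 0.2056 0.1253] R 0.0463 npts 41
bar x 0.5826703600979086
```

View pics/o9.png

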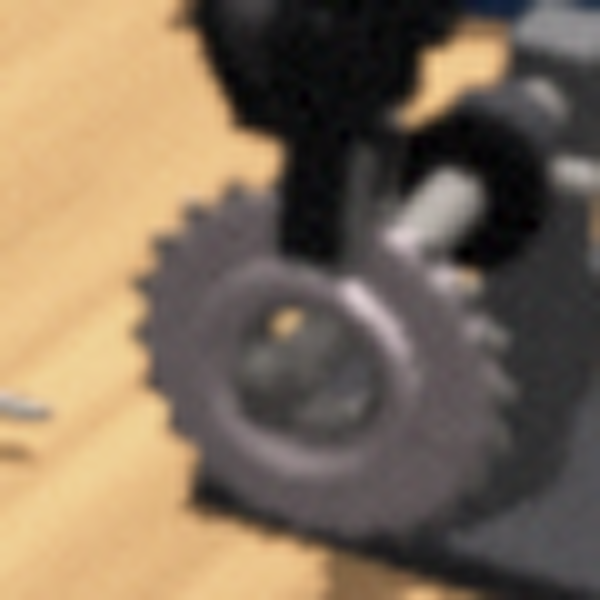

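jog_arm(steps=[0.0,0,0,0.001,0,0.0,0,0,0.001,0,0.03,0,0,0.001,0,0.03,0,0,0.001,0,0.03,0,0,0.0,0,0.03,0,0,-0.003,0,0.0,0,0,-0.003,0,0.0,0,0,-0.003,0,0.0,0,0,-0.003,0,0.0,0,0,-0.003,0], grip_force=60)

```text
clock: 9.6
position: [0.5832, 0.205, 0.1732]
ee_rot: [0.999, 0.04, 0.0, 0.0]
ft_force: [-1.0, -1.5, 4.5]
grip_width: 0.072
```

Run:
```python
from h import *
snap('8',(145,205,360,420),None)
overlay('8',(145,205,360,420),[],"o10",f=10)
X=ringfit('8',.08,[.583,.205,.1245],.048,(np.pi*.85,np.pi*2.15),(.03,.02))
print("bar x",.5815-.0812*(X[1]-.22))
```

```text
9.65 [0.5832 0.2051 0.1732] head 0.0806 F [-1.08 -1.44  5.13] M [-0.38  0.21  0.05] g 0.0064
plane: du,dz slopes [ 0.0091 -0.0022] front face v -0.0041 n 175 of 352
centre [0.5834 0.2049 0.1231] R 0.0464 npts 40
bar x 0.5827242797295298
```

View pics/o10.png

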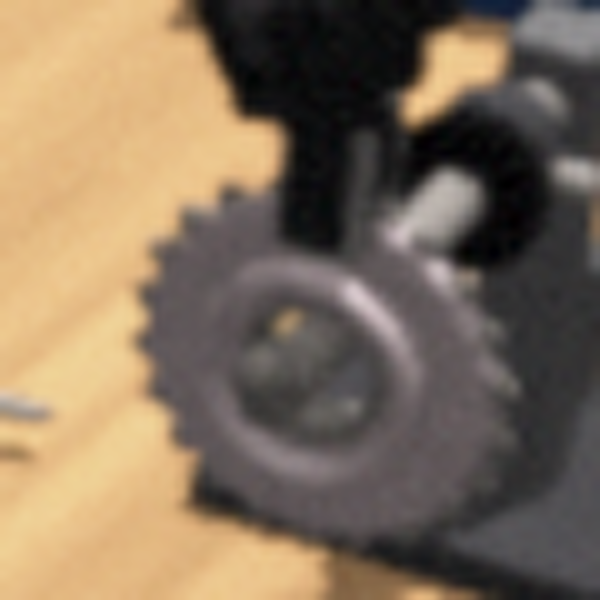

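jog_arm(steps=[0.0,0,0,-0.0007,0,0.0,0,-0.005,-0.0007,0,0.0,0,-0.012,-0.0007,0,0.0,0,-0.02,-0.0007,0,0.0,0,-0.028,-0.0007,0,0.0,0,-0.035,-0.0007,0,0.0,0,-0.04,-0.0007,0,0.0,0,-0.043,-0.0007,0,0.0,0,-0.045,-0.0007,0,0.0,0,-0.046,-0.0007,0], grip_force=100)

```text
clock: 10.65
position: [0.5793, 0.2511, 0.1734]
ee_rot: [0.999, 0.04, -0.0, 0.0]
ft_force: [-0.9, -1.5, 0.7]
grip_width: 0.055
```

Run:
```python
from h import *
snap('9',(135,195,370,430),None)
overlay('9',(135,195,370,430),[],"o11",f=10)
X=ringfit('9',.08,[.58,.251,.1235],.048,(np.pi*.85,np.pi*2.15),(.03,.02))
print("bar x",.5815-.0812*(X[1]-.22))
```

```text
10.7 [0.5793 0.2511 0.1734] head 0.0808 F [-0.3  -0.91  0.66] M [-0.17  0.03 -0.05] g 0.0044
plane: du,dz slopes [ 0.0064 -0.0005] front face v -0.0036 n 140 of 315
centre [0.5797 0.2514 0.1233] R 0.0466 npts 36
bar x 0.5789533878885189
```

View pics/o11.png

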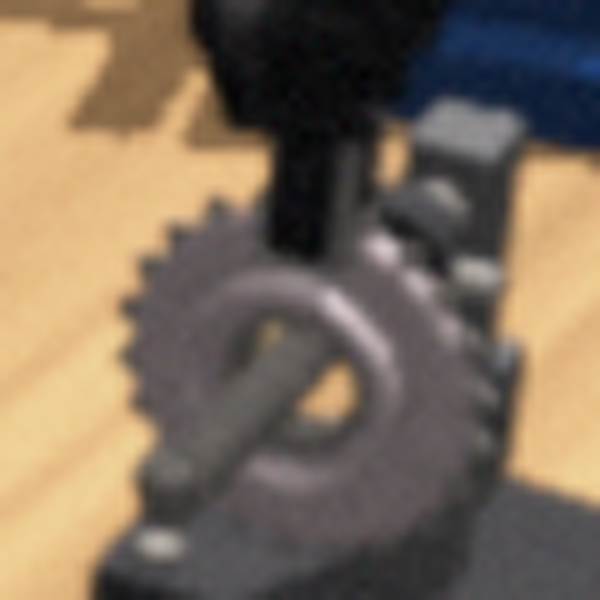

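Run:
```python
from h import *
for n in("scene","top"):
    P=cloud(n,np.load(f"pics/{n}0.npy")).reshape(-1,3)
    h=.081;q=P-np.array([.572,.339,.1303]);u=q@[np.cos(h),np.sin(h),0];s=-(q@[-np.sin(h),np.cos(h),0]);r=np.hypot(u,q[:,2])
    m=(r>.0115)&(r<.0225)&(s>.02)&(s<.1)
    c,e=np.histogram(s[m],bins=np.arange(.02,.09,.002));print(n,[(round(float(b),3),int(a)) for a,b in zip(c,e) if a])
```

```text
scene [(0.028, 2), (0.03, 2), (0.032, 7), (0.034, 3), (0.036, 9), (0.038, 7), (0.04, 11), (0.042, 12), (0.044, 8), (0.046, 2), (0.05, 2), (0.052, 7), (0.054, 12), (0.056, 42), (0.058, 33), (0.06, 27), (0.062, 5), (0.064, 1)]
top [(0.022, 1), (0.026, 1), (0.028, 1), (0.03, 1), (0.032, 10), (0.034, 18), (0.036, 10), (0.038, 18), (0.04, 12), (0.042, 15), (0.044, 17), (0.046, 21), (0.048, 6), (0.05, 5), (0.052, 2), (0.054, 10), (0.056, 12), (0.058, 26), (0.06, 28), (0.074, 1), (0.076, 3), (0.078, 1), (0.084, 1)]
```

jog_arm(steps=[0.0,0,-0.003,0,0,0.0,0,-0.006,0,0,0.0,0,-0.009,0,0,0.0,0,-0.0115,0,0,0.0,0,-0.0135,0,0,0.0,0,-0.015,0,0,0.0,0,-0.016,0,0,0.0,0,-0.017,0,0,0.0,0,-0.0175,0,0,0.0,0,-0.018,0,0])

```text
clock: 11.7
position: [0.5779, 0.2689, 0.1734]
ee_rot: [0.999, 0.04, -0.0, 0.0]
ft_force: [-0.4, -0.2, -0.6]
grip_width: 0.054
```

```bash
cat >> h.py <<'E'
def st():
    o=manip.get_obs();p=o["position"]
    h=.081;q=p-np.array([.572,.339,0]);u=q@[np.cos(h),np.sin(h),0];s=-(q@[-np.sin(h),np.cos(h),0])
    a=2*np.arctan2(o["ee_rot"][1],o["ee_rot"][0])
    F=o["ft_force"];print(round(o["clock"],2),p.round(4),"head",round(a,4),"u,s mm",round(u*1e3,2),round(s*1e3,2),"F",F.round(2),"Fpush",round(float(-(F@[-np.sin(h),np.cos(h),0])),2),"M",o["torque"].round(2),"g",round(o["grip_width"]*85.4,1))
E
python3 -c "
from h import *
st()"
```

```text
11.7 [0.5779 0.2689 0.1734] head 0.0807 u,s mm 0.16 70.31 F [-0.42 -0.19 -0.57] Fpush 0.15 M [-0.13  0.02  0.06] g 4.6
```

jog_arm(steps=[0.0,0,-0.0005,0,0,0.0,0,-0.001,0,0,0.0,0,-0.0015,0,0,0.0,0,-0.002,0,0,0.0,0,-0.0025,0,0,0.0,0,-0.003,0,0,0.0,0,-0.0033,0,0,0.0,0,-0.0036,0,0,0.0,0,-0.0038,0,0,0.0,0,-0.004,0,0])

```text
clock: 12.7
position: [0.5776, 0.2725, 0.1735]
ee_rot: [0.999, 0.04, -0.0, 0.0]
ft_force: [0.2, -4.8, 2.7]
grip_width: 0.057
```

```bash
python3 -c "
from h import *
st()"
```

```text
12.7 [0.5776 0.2725 0.1735] head 0.0804 u,s mm 0.22 66.76 F [ 0.25 -4.84  2.66] Fpush 4.85 M [-1.06  0.15  0.03] g 4.9
```

jog_arm(steps=[0.0,0,-0.0003,0,0,0.0,0,-0.0006,0,0,0.0,0,-0.0009,0,0,0.0,0,-0.0012,0,0,0.0,0,-0.0015,0,0,0.0,0,-0.0015,0,0,0.0,0,-0.0015,0,0,0.0,0,-0.0015,0,0,0.0,0,-0.0015,0,0,0.0,0,-0.0015,0,0])

```text
clock: 13.7
position: [0.5776, 0.2736, 0.1735]
ee_rot: [0.999, 0.04, -0.0, 0.001]
ft_force: [-1.8, -6.1, 2.8]
grip_width: 0.051
```

```bash
python3 -c "
from h import *
st()
snap('10',(135,195,370,430),None)
st()
overlay('10',(135,195,370,430),[],'o12',f=10)
X=ringfit('10',.08,[.577,.274,.1235],.048,(np.pi*.85,np.pi*2.15),(.03,.02))"
```

```text
13.7 [0.5776 0.2736 0.1735] head 0.08 u,s mm 0.26 65.66 F [-1.82 -6.15  2.76] Fpush 5.98 M [-1.45  0.31 -0.04] g 4.3
13.75 [0.5776 0.2736 0.1735] head 0.0801 F [-0.64 -5.88  2.21] M [-1.51  0.24 -0.04] g 0.0045
13.75 [0.5776 0.2736 0.1735] head 0.0801 u,s mm 0.26 65.69 F [-0.64 -5.88  2.21] Fpush 5.81 M [-1.51  0.24 -0.04] g 4.5
plane: du,dz slopes [0.0032 0.021 ] front face v -0.0046 n 149 of 315
centre [0.5771 0.2734 0.1253] R 0.0471 npts 32
```

View pics/o12.png

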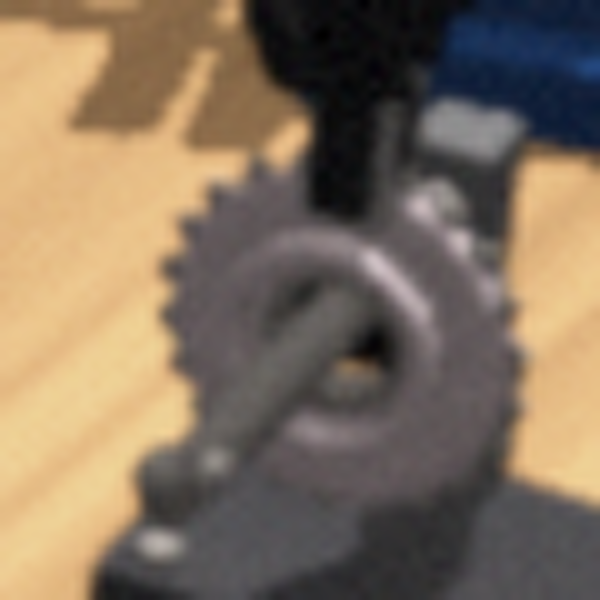

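jog_arm(steps=[0.0,0,-0.0003,0,0,0.0,0,-0.0006,0,0,0.0,0,-0.0009,0,0,0.0,0,-0.0012,0,0,0.0,0,-0.0015,0,0,0.0,0,-0.0018,0,0,0.0,0,-0.0021,0,0,0.0,0,-0.0023,0,0,0.0,0,-0.0023,0,0,0.0,0,-0.0023,0,0], grip_force=120)

```text
clock: 14.75
position: [0.5776, 0.2748, 0.1736]
ee_rot: [0.999, 0.04, -0.0, 0.001]
ft_force: [-2.2, -9.2, 5.2]
grip_width: 0.049
```

```bash
python3 -c "
from h import *
st()
snap('11',(135,195,370,430),None)
st()
X=ringfit('11',.08,[.577,.274,.1235],.048,(np.pi*.85,np.pi*2.15),(.03,.02))"
```

```text
14.75 [0.5776 0.2748 0.1736] head 0.0792 u,s mm 0.38 64.41 F [-2.24 -9.24  5.17] Fpush 9.03 M [-2.29  0.51  0.06] g 4.1
14.8 [0.5776 0.2748 0.1735] head 0.0793 F [ -2.12 -10.12   6.16] M [-2.3   0.54  0.02] g 0.0038
14.8 [0.5776 0.2748 0.1735] head 0.0793 u,s mm 0.36 64.41 F [ -2.12 -10.12   6.16] Fpush 9.92 M [-2.3   0.54  0.02] g 3.8
plane: du,dz slopes [0.0005 0.029 ] front face v -0.0031 n 147 of 319
centre [0.5777 0.275  0.1255] R 0.0469 npts 38
```

jog_arm(steps=[0.0,0,0,0,0,0.0,0,0,0,0,0.0,0,0,0,0,0.03,0,0,0,0,0.03,0,0,0,0,0.03,0,0,0,0,0.03,0,0,-0.005,0,0.035,0,0,-0.02,0,0.04,0,0,-0.05,0,0.04,0,0,-0.09,0])

```text
clock: 15.8
position: [0.5766, 0.2766, 0.2643]
ee_rot: [0.999, 0.041, -0.001, 0.0]
ft_force: [0.9, 0.5, -0.0]
grip_width: 0.466
```

```bash
python3 -c "
from h import *
st()
snap('12',(135,195,370,430),None)
st()
overlay('12',(135,195,370,430),[],'o13',f=10)
X=ringfit('12',.08,[.577,.274,.1235],.048,(0,np.pi*2))
q=X-np.array([.572,.339,.13]);print('s ring',-(q@[-.081,.9967,0]))"
```

```text
15.8 [0.5766 0.2766 0.2643] head 0.0812 u,s mm -0.47 62.58 F [ 0.88  0.48 -0.04] Fpush -0.41 M [-0.03 -0.07 -0.06] g 39.8
15.85 [0.5785 0.2782 0.2731] head 0.0809 F [0.51 0.56 6.34] M [ 0.04 -0.    0.02] g 0.0401
15.85 [0.5785 0.2782 0.2731] head 0.0809 u,s mm 1.59 61.15 F [0.51 0.56 6.34] Fpush -0.51 M [ 0.04 -0.    0.02] g 40.1
plane: du,dz slopes [0.0116 0.0135] front face v -0.0066 n 223 of 439
centre [0.5772 0.2714 0.1254] R 0.0467 npts 57
s ring 0.06780113928666893
```

View pics/o13.png

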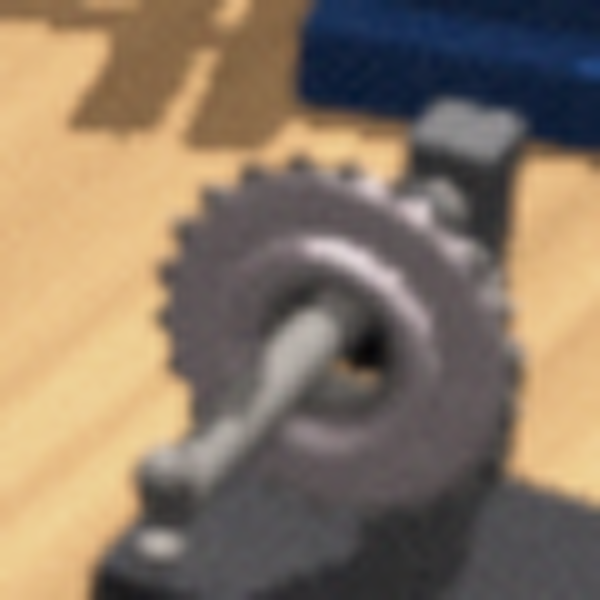

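jog_arm(steps=[0.05,-0.0025,0.017,0,0,0.05,-0.008,0.055,0,-0.01,0.05,-0.015,0.101,0,-0.03,0.05,-0.022,0.148,0,-0.05,0.05,-0.029,0.194,0,-0.07,0.05,-0.036,0.24,0,-0.09,0.05,-0.043,0.287,0,-0.11,0.05,-0.05,0.333,0,-0.13,0.05,-0.057,0.38,0,-0.13,0.05,-0.0615,0.41,0,-0.13], grip_force=40)

```text
clock: 16.85
position: [0.5486, -0.1408, 0.2649]
ee_rot: [0.995, 0.104, 0.001, 0.001]
ft_force: [-0.4, -0.4, -0.2]
grip_width: 0.586
```

jog_arm(steps=[0.05,0.0008,0.012,0,0,0.05,0.0008,0.012,0.02,0,0.05,0.0008,0.012,0.045,0,0.05,0.0008,0.012,0.065,0,0.05,0.0008,0.012,0.075,0,0.05,0.0008,0.012,0.08,0,0.05,0.0008,0.012,0.08,0,0.05,0.0008,0.012,0.08,0,0.05,0.0008,0.012,0.08,0,0.05,0.0008,0.012,0.08,0])

```text
clock: 17.85
position: [0.5526, -0.1485, 0.1842]
ee_rot: [0.994, 0.105, 0.001, 0.0]
ft_force: [-0.4, -0.3, -0.2]
grip_width: 0.588
```

```bash
python3 -c "
from h import *
st()
snap('13',(200,380,180,360),(190,300,320,440))
st()"
```

```text
17.85 [ 0.5526 -0.1485  0.1842] head 0.2108 u,s mm -58.75 484.36 F [-0.35 -0.34 -0.22] Fpush 0.31 M [-0.   -0.   -0.01] g 50.2
17.95 [ 0.5525 -0.1485  0.1839] head 0.2107 F [-0.82 -0.78 -0.72] M [ 0.01  0.02 -0.03] g 0.0503
17.95 [ 0.5525 -0.1485  0.1839] head 0.2107 u,s mm -58.91 484.35 F [-0.82 -0.78 -0.72] Fpush 0.71 M [ 0.01  0.02 -0.03] g 50.3
```

View pics/snap13.png

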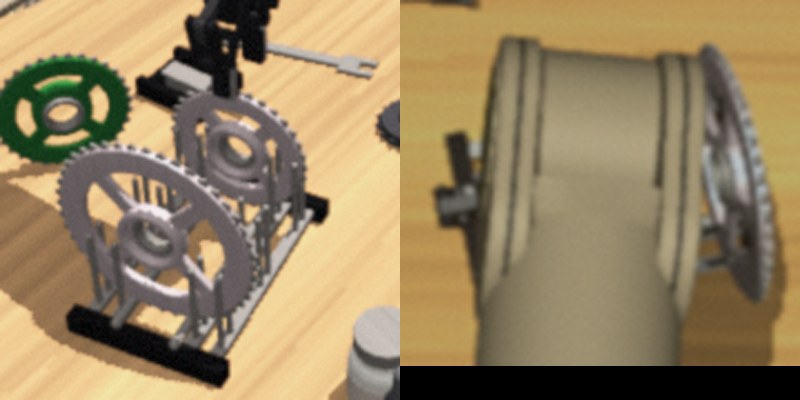

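jog_arm(steps=[0.05,-0.0046,0,0.0,0,0.05,-0.0046,0,0.008,0,0.05,-0.0046,0,0.018,0,0.05,-0.0046,0,0.026,0,0.05,-0.0046,0,0.026,0,0.012,-0.0046,0,0.026,0,0.0,-0.0046,0,0.026,0,0.0,-0.0046,0,0.026,0,0.0,-0.0046,0,0.026,0,0.0,-0.0046,0,0.026,0])

```text
clock: 18.95
position: [0.5481, -0.1495, 0.1579]
ee_rot: [0.994, 0.105, 0.0, 0.0]
ft_force: [-0.7, -0.1, 2.7]
grip_width: 0.075
```

```bash
python3 -c "
from h import *
st()"
```

```text
18.95 [ 0.5481 -0.1495  0.1579] head 0.2108 u,s mm -63.37 484.92 F [-0.68 -0.08  2.75] Fpush 0.03 M [0.04 0.03 0.03] g 6.4
```

jog_arm(steps=[0.0,0,0,-0.01,0,0.0,0,0,-0.04,0,0.0,0,0,-0.08,0,0.0,0.002,-0.005,-0.105,0.01,0.0,0.013,-0.035,-0.11,0.03,0.0,0.028,-0.072,-0.11,0.05,0.0,0.043,-0.112,-0.11,0.07,0.0,0.058,-0.152,-0.11,0.09,0.0,0.073,-0.19,-0.11,0.11,0.0,0.084,-0.217,-0.11,0.13], grip_force=100)

```text
clock: 19.95
position: [0.5842, 0.0836, 0.268]
ee_rot: [0.999, 0.041, 0.0, -0.0]
ft_force: [0.8, -0.7, -3.0]
grip_width: 0.053
```

```bash
python3 -c "
from h import *
st()"
```

```text
19.95 [0.5842 0.0836 0.268 ] head 0.0825 u,s mm -8.54 255.5 F [ 0.79 -0.65 -2.95] Fpush 0.72 M [ 0.   -0.05 -0.03] g 4.5
```

jog_arm(steps=[0.0,0.004,-0.017,0,0,0.0,0.007,-0.029,0.01,0,0.0,0.0082,-0.034,0.03,0,0.0,0.0082,-0.034,0.048,0,0.0,0.0082,-0.034,0.058,0,0.0,0.0082,-0.034,0.063,0,0.0,0.0082,-0.034,0.0635,0,0.0,0.0082,-0.034,0.0635,0,0.0,0.0082,-0.034,0.0635,0,0.0,0.0082,-0.034,0.0635,0])

```text
clock: 20.95
position: [0.5902, 0.1149, 0.2047]
ee_rot: [0.999, 0.04, 0.001, 0.0]
ft_force: [-1.0, 0.4, -2.3]
grip_width: 0.055
```

Run:
```python
from h import *
st()
snap('14',(120,240,330,450),None)
st()
X=ringfit('14',.08,[.590,.115,.1345],.068,(np.pi*.75,np.pi*2.25),(.03,.02))
q=X-np.array([.572,.339,.13]);print('u,s ring',q@[.9967,.081,0],-(q@[-.081,.9967,0]))
it=[]
for v,r in((-.012,.030),(-.012,.0235),(-.004,.015),(-.004,.069),(-.004,.065)): it.append((circ(X,.08,v,r),(0,255,0)))
overlay('14',(150,222,345,417),it,"o14",f=8)
```

```text
20.95 [0.5902 0.1149 0.2047] head 0.0807 u,s mm 0.05 224.82 F [-1.04  0.45 -2.26] Fpush -0.53 M [-0. -0.  0.] g 4.7
21.0 [0.5902 0.1149 0.2045] head 0.0807 F [-0.68  0.44 -1.88] M [-0.03  0.01 -0.02] g 0.0045
21.0 [0.5902 0.1149 0.2045] head 0.0807 u,s mm 0.01 224.84 F [-0.68  0.44 -1.88] Fpush -0.49 M [-0.03  0.01 -0.02] g 4.5
plane: du,dz slopes [0.003  0.0006] front face v -0.0036 n 541 of 1092
centre [0.5906 0.1155 0.1362] R 0.0671 npts 48
u,s ring 0.00043633079241782994 0.22429875772752966
```

View pics/o14.png

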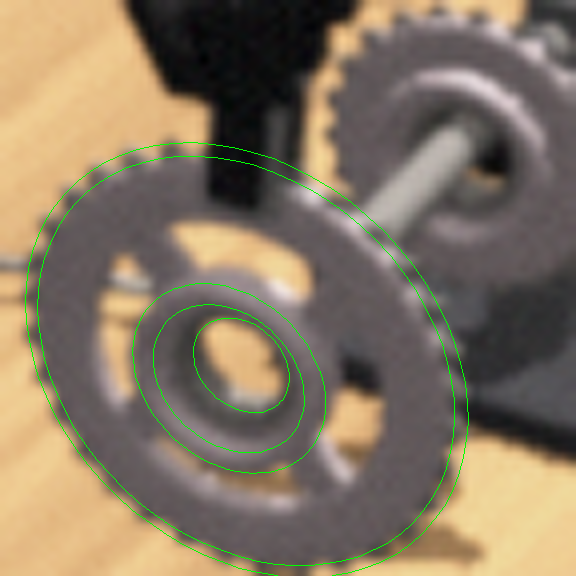

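jog_arm(steps=[0.0,-0.0004,-0.006,0,0,0.0,-0.0004,-0.014,0,0,0.0,-0.0004,-0.022,0,0,0.0,-0.0004,-0.029,0,0,0.0,-0.0004,-0.035,0,0,0.0,-0.0004,-0.04,0,0,0.0,-0.0004,-0.044,0,0,0.0,-0.0004,-0.048,0,0,0.0,-0.0004,-0.051,0,0,0.0,-0.0004,-0.053,0,0])

```text
clock: 22.0
position: [0.5853, 0.1679, 0.204]
ee_rot: [0.999, 0.04, 0.0, 0.0]
ft_force: [-0.5, 0.3, -2.0]
grip_width: 0.056
```

Run:
```python
from h import *
st()
snap('15',(120,240,330,450),None)
X=ringfit('15',.08,[.586,.168,.1355],.068,(np.pi*.75,np.pi*2.25),(.03,.02))
print("bar x",.5815-.0812*(X[1]-.22))
overlay('15',(140,212,350,422),[],"o15",f=8)
```

```text
22.0 [0.5853 0.1679 0.204 ] head 0.0808 u,s mm -0.61 171.63 F [-0.48  0.25 -2.  ] Fpush -0.29 M [-0.    0.05  0.01] g 4.8
22.05 [0.5852 0.1682 0.204 ] head 0.0811 F [-1.44  0.54 -2.47] M [-0.02 -0.02  0.02] g 0.0048
plane: du,dz slopes [0.0001 0.0075] front face v -0.0035 n 526 of 1051
centre [0.5846 0.1684 0.1354] R 0.067 npts 48
bar x 0.5856875895591511
```

View pics/o15.png

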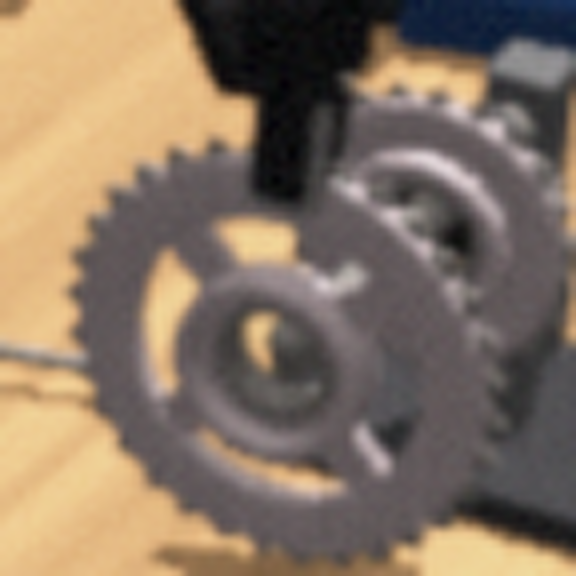

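jog_arm(steps=[0.0,0.0007,-0.005,-0.0005,0,0.0,0.0007,-0.012,-0.0005,0,0.0,0.0007,-0.02,-0.0005,0,0.0,0.0007,-0.029,-0.0005,0,0.0,0.0007,-0.036,-0.0005,0,0.0,0.0007,-0.04,-0.0005,0,0.0,0.0007,-0.042,0.003,0,0.0,0.0007,-0.044,0.007,0,0.0,0.0007,-0.046,0.0105,0,0.0,0.0007,-0.048,0.0105,0])

```text
clock: 23.05
position: [0.5822, 0.2151, 0.1932]
ee_rot: [0.999, 0.04, -0.0, 0.0]
ft_force: [-0.6, -0.5, -1.8]
grip_width: 0.058
```

Run:
```python
from h import *
st()
snap('16',(120,240,330,450),None)
st()
X=ringfit('16',.08,[.5825,.216,.1240],.068,(np.pi*.75,np.pi*2.25),(.03,.02))
print("bar x",.5815-.0812*(X[1]-.22))
overlay('16',(140,212,350,422),[],"o16",f=8)
```

```text
23.05 [0.5822 0.2151 0.1932] head 0.0801 u,s mm 0.18 124.32 F [-0.57 -0.53 -1.75] Fpush 0.48 M [-0.   -0.04  0.05] g 4.9
23.1 [0.582  0.2158 0.1933] head 0.0807 F [-0.73  0.34 -1.98] M [ 0.05 -0.04  0.01] g 0.0046
23.1 [0.582  0.2158 0.1933] head 0.0807 u,s mm 0.01 123.63 F [-0.73  0.34 -1.98] Fpush -0.4 M [ 0.05 -0.04  0.01] g 4.6
plane: du,dz slopes [0.0014 0.0045] front face v -0.0045 n 467 of 1013
centre [0.5819 0.2154 0.1239] R 0.0671 npts 48
bar x 0.5818704861423052
```

View pics/o16.png

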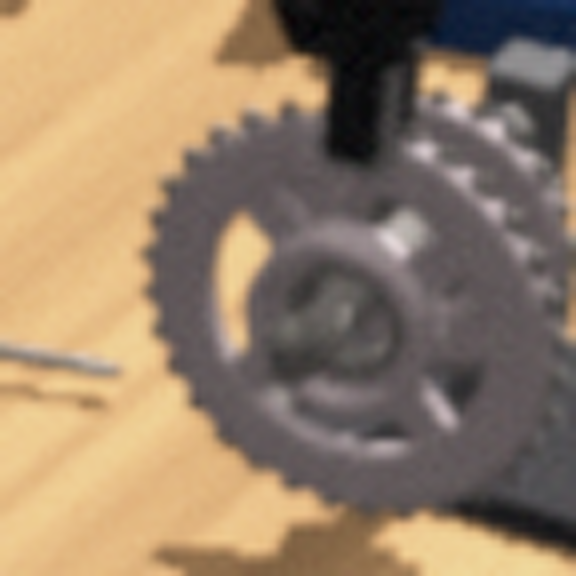

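jog_arm(steps=[0.0,0,-0.005,0,0,0.0,0,-0.011,0,0,0.0,0,-0.017,0,0,0.0,0,-0.023,0,0,0.0,0,-0.028,0,0,0.0,0,-0.032,0,0,0.0,0,-0.034,0,0,0.0,0,-0.0355,0,0,0.0,0,-0.0365,0,0,0.0,0,-0.037,0,0], grip_force=120)

```text
clock: 24.1
position: [0.5792, 0.2523, 0.1935]
ee_rot: [0.999, 0.04, 0.0, 0.0]
ft_force: [0.7, -0.3, -2.0]
grip_width: 0.045
```

Run:
```python
from h import *
st()
snap('17',(120,240,330,450),None)
st()
X=ringfit('17',.08,[.579,.252,.1240],.068,(np.pi*.75,np.pi*2.25),(.03,.02))
q=X-np.array([.572,.339,.13]);print('u,s ring',q@[.9967,.081,0],-(q@[-.081,.9967,0]))
overlay('17',(130,202,360,432),[],"o17",f=8)
```

```text
24.1 [0.5792 0.2523 0.1935] head 0.0806 u,s mm 0.15 86.95 F [ 0.65 -0.26 -1.98] Fpush 0.32 M [ 0.02 -0.01 -0.04] g 3.9
24.15 [0.5792 0.2524 0.1935] head 0.0806 F [ 0.18  0.95 -2.54] M [-0.05 -0.    0.01] g 0.0036
24.15 [0.5792 0.2524 0.1935] head 0.0806 u,s mm 0.14 86.87 F [ 0.18  0.95 -2.54] Fpush -0.94 M [-0.05 -0.    0.01] g 3.6
plane: du,dz slopes [ 0.0033 -0.0034] front face v -0.0034 n 405 of 908
centre [0.5786 0.2526 0.1246] R 0.0674 npts 46
u,s ring -0.00041770539211279177 0.0866530320594084
```

View pics/o17.png

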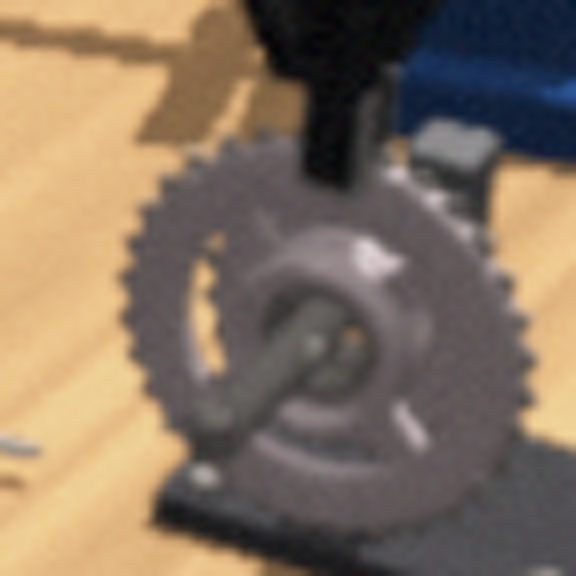

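jog_arm(steps=[0.0,0,-0.0006,0,0,0.0,0,-0.0012,0,0,0.0,0,-0.0018,0,0,0.0,0,-0.0024,0,0,0.0,0,-0.003,0,0,0.0,0,-0.0034,0,0,0.0,0,-0.0038,0,0,0.0,0,-0.0042,0,0,0.0,0,-0.0045,0,0,0.0,0,-0.0045,0,0])

```text
clock: 25.15
position: [0.5789, 0.2565, 0.1935]
ee_rot: [0.999, 0.04, 0.0, 0.0]
ft_force: [-0.9, -4.4, 0.9]
grip_width: 0.052
```

```bash
python3 -c "
from h import *
st()"
```

```text
25.15 [0.5789 0.2565 0.1935] head 0.0804 u,s mm 0.23 82.76 F [-0.87 -4.44  0.91] Fpush 4.35 M [-1.12  0.14  0.02] g 4.4
```

jog_arm(steps=[0.0,0,-0.0004,0,0,0.0,0,-0.0008,0,0,0.0,0,-0.0012,0,0,0.0,0,-0.0016,0,0,0.0,0,-0.002,0,0,0.0,0,-0.0024,0,0,0.0,0,-0.0028,0,0,0.0,0,-0.003,0,0,0.0,0,-0.003,0,0,0.0,0,-0.003,0,0])

```text
clock: 26.15
position: [0.5788, 0.2585, 0.1936]
ee_rot: [0.999, 0.04, -0.0, 0.001]
ft_force: [-1.0, -9.3, 2.3]
grip_width: 0.05
```

```bash
python3 -c "
from h import *
st()
snap('18',(120,240,330,450),None)
st()
X=ringfit('18',.08,[.579,.258,.1240],.068,(np.pi*.75,np.pi*2.25),(.03,.02))
q=X-np.array([.572,.339,.13]);print('u,s ring',q@[.9967,.081,0],-(q@[-.081,.9967,0]))
"
```

```text
26.15 [0.5788 0.2585 0.1936] head 0.0796 u,s mm 0.31 80.78 F [-0.97 -9.33  2.31] Fpush 9.22 M [-2.05  0.27  0.07] g 4.3
26.2 [0.5789 0.2585 0.1936] head 0.0796 F [-0.4  -7.24  1.72] M [-2.02  0.26 -0.04] g 0.0041
26.2 [0.5789 0.2585 0.1936] head 0.0796 u,s mm 0.32 80.75 F [-0.4  -7.24  1.72] Fpush 7.19 M [-2.02  0.26 -0.04] g 4.1
plane: du,dz slopes [0.0018 0.0232] front face v -0.0044 n 421 of 923
centre [0.578  0.2576 0.1253] R 0.0668 npts 46
u,s ring -0.0005895772795497583 0.08166370712259478
```

jog_arm(steps=[0.0,0,-0.0003,0,0,0.0,0,-0.0006,0,0,0.0,0,-0.0008,0,0,0.0,0,-0.0009,0,0,0.0,0,-0.0009,0,0,0.0,0,-0.0009,0,0,0.0,0,-0.0009,0,0,0.0,0,-0.0009,0,0,0.0,0,-0.0009,0,0,0.0,0,-0.0009,0,0])

```text
clock: 27.2
position: [0.5788, 0.2591, 0.1936]
ee_rot: [0.999, 0.04, -0.0, 0.001]
ft_force: [-1.2, -9.5, 2.8]
grip_width: 0.045
```

```bash
python3 -c "
from h import *
st()"
```

```text
27.2 [0.5788 0.2591 0.1936] head 0.0793 u,s mm 0.35 80.22 F [-1.23 -9.49  2.83] Fpush 9.36 M [-2.24  0.29  0.06] g 3.9
```

jog_arm(steps=[0.0,0,0,0,0,0.02,0,0,0,0,0.03,0,0,0,0,0.03,0,0,0,0,0.03,0,0,-0.003,0,0.03,0,0,-0.012,0,0.035,0,0,-0.03,0,0.04,0,0,-0.05,0,0.04,0,0,-0.07,0,0.04,0,0,-0.08,0])

```text
clock: 28.2
position: [0.5789, 0.2615, 0.2762]
ee_rot: [0.999, 0.041, 0.001, -0.001]
ft_force: [0.6, 0.8, 1.4]
grip_width: 0.471
```

```bash
python3 -c "
from h import *
st()
snap('19',(120,240,330,450),None)
st()
overlay('19',(130,202,360,432),[],'o19',f=8)
X=ringfit('19',.08,[.579,.256,.1240],.068,(0,np.pi*2))
q=X-np.array([.572,.339,.13]);print('u,s ring',q@[.9967,.081,0],-(q@[-.081,.9967,0]))
"
```

```text
28.2 [0.5789 0.2615 0.2762] head 0.0811 u,s mm 0.58 77.81 F [0.58 0.76 1.42] Fpush -0.71 M [ 0.07 -0.02  0.03] g 40.2
28.25 [0.5791 0.2616 0.277 ] head 0.0809 F [-0.56 -0.25  1.63] M [-0.01 -0.02 -0.01] g 0.04
28.25 [0.5791 0.2616 0.277 ] head 0.0809 u,s mm 0.82 77.74 F [-0.56 -0.25  1.63] Fpush 0.21 M [-0.01 -0.02 -0.01] g 40.0
plane: du,dz slopes [-0.0015 -0.0137] front face v -0.0049 n 562 of 1175
centre [0.5786 0.2551 0.1239] R 0.0674 npts 61
u,s ring -0.00017753848140421614 0.08416564290293237
```

View pics/o19.png

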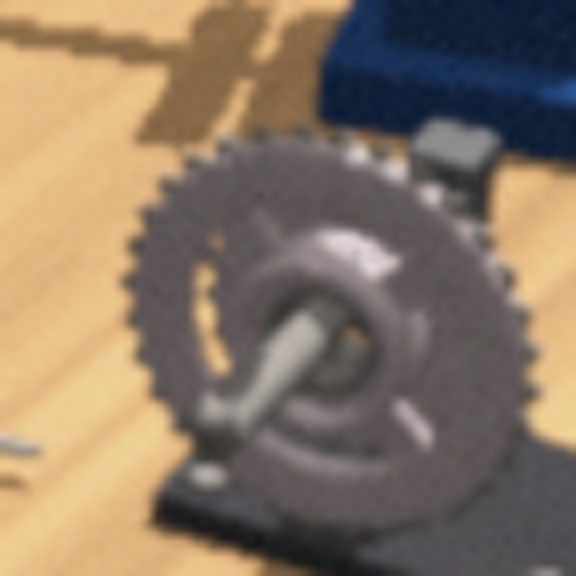

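jog_arm(steps=[0.05,-0.0013,0.016,-0.01,0,0.05,-0.0045,0.056,-0.02,0,0.05,-0.008,0.101,-0.02,-0.02,0.05,-0.0115,0.147,-0.02,-0.04,0.05,-0.015,0.193,-0.02,-0.06,0.05,-0.019,0.239,-0.02,-0.08,0.05,-0.0225,0.285,-0.02,-0.1,0.05,-0.026,0.331,-0.02,-0.12,0.05,-0.03,0.377,-0.02,-0.13,0.05,-0.0335,0.423,-0.02,-0.13], grip_force=40)

```text
clock: 29.25
position: [0.5781, -0.1664, 0.2933]
ee_rot: [0.994, 0.105, -0.0, 0.0]
ft_force: [0.7, -0.2, 0.1]
grip_width: 0.585
```

Run:
```python
from h import *
st()
R=lambda h:(np.array([np.cos(h),np.sin(h)]),np.array([np.sin(h),-np.cos(h)]))
ex,ey=R(.0808); c=np.array([.5786,.2602])+ex*-.0335+ey*.423
ex,ey=R(.2108); d=np.array([.5793,-.2964])-c; print(c,d@ex,d@ey)
```

```text
29.25 [ 0.5781 -0.1664  0.2933] head 0.2102 u,s mm -34.83 504.25 F [ 0.75 -0.23  0.11] Fpush 0.29 M [-0.01 -0.08 -0.  ] g 50.0
[ 0.57935052 -0.1641238 ] -0.027727170233113677 0.12933754223898108
```

Down to about 20 mm above grasp height, then check.

jog_arm(steps=[0.05,-0.01,0.045,0,0,0.05,-0.018,0.085,0,0,0.05,-0.024,0.112,0,0,0.05,-0.0277,0.126,0.005,0,0.05,-0.0277,0.1293,0.02,0,0.05,-0.0277,0.1293,0.04,0,0.05,-0.0277,0.1293,0.055,0,0.05,-0.0277,0.1293,0.06,0,0.05,-0.0277,0.1293,0.06,0,0.05,-0.0277,0.1293,0.06,0])

```text
clock: 30.25
position: [0.5796, -0.2953, 0.2342]
ee_rot: [0.994, 0.106, 0.0, 0.0]
ft_force: [0.6, 0.5, 0.3]
grip_width: 0.584
```

Run:
```python
from h import *
st()
snap('20',(200,380,180,360),None)
st()
o=manip.get_obs();h=.2108;d=np.array([.5793,-.2964])-o["position"][:2]
print(d@[np.cos(h),np.sin(h)],d@[np.sin(h),-np.cos(h)],o["position"][2]-.206)
```

```text
30.25 [ 0.5796 -0.2953  0.2342] head 0.2115 u,s mm -43.77 632.81 F [0.58 0.54 0.31] Fpush -0.49 M [0.04 0.01 0.03] g 49.9
30.3 [ 0.5796 -0.2955  0.2345] head 0.2113 F [-0.68 -0.14  0.11] M [0.02 0.   0.03] g 0.05
30.3 [ 0.5796 -0.2955  0.2345] head 0.2113 u,s mm -43.72 633.01 F [-0.68 -0.14  0.11] Fpush 0.09 M [0.02 0.   0.03] g 50.0
-0.0005283609678612049 0.0008340347383047998 0.02851913291794622
```

View pics/snap20.png

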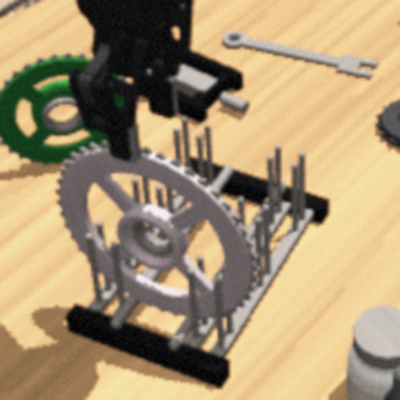

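jog_arm(steps=[0.05,-0.0005,0.0008,0.0,0,0.05,-0.0005,0.0008,0.01,0,0.05,-0.0005,0.0008,0.021,0,0.05,-0.0005,0.0008,0.0285,0,0.05,-0.0005,0.0008,0.0285,0,0.012,-0.0005,0.0008,0.0285,0,0.0,-0.0005,0.0008,0.0285,0,0.0,-0.0005,0.0008,0.0285,0,0.0,-0.0005,0.0008,0.0285,0,0.0,-0.0005,0.0008,0.0285,0])

```text
clock: 31.3
position: [0.5791, -0.2967, 0.2055]
ee_rot: [0.994, 0.105, 0.0, 0.0]
ft_force: [-0.1, 0.4, 2.7]
grip_width: 0.081
```

Run:
```python
from h import *
st()
o=manip.get_obs();h=.2108;d=np.array([.572+.081*.228,.339-.9967*.228])-o["position"][:2]
print(d@[np.cos(h),np.sin(h)],d@[np.sin(h),-np.cos(h)])
```

```text
31.3 [ 0.5791 -0.2967  0.2055] head 0.2108 u,s mm -44.37 634.17 F [-0.12  0.44  2.67] Fpush -0.45 M [0.04 0.   0.04] g 6.9
0.09659130500909971 -0.3970101127463435
```

jog_arm(steps=[0.0,0,0,-0.01,0,0.0,0,0,-0.04,0,0.0,0,0,-0.08,0,0.0,0.002,-0.006,-0.098,0,0.0,0.009,-0.038,-0.1,0.01,0.0,0.019,-0.078,-0.1,0.03,0.0,0.029,-0.12,-0.1,0.05,0.0,0.039,-0.162,-0.1,0.07,0.0,0.05,-0.204,-0.1,0.09,0.0,0.06,-0.246,-0.1,0.11], grip_force=110)

```text
clock: 32.3
position: [0.5855, -0.0418, 0.3051]
ee_rot: [0.999, 0.05, -0.0, 0.0]
ft_force: [0.9, 0.3, -3.8]
grip_width: 0.053
```

Run:
```python
from h import *
st()
R=lambda h:(np.array([np.cos(h),np.sin(h)]),np.array([np.sin(h),-np.cos(h)]))
ex,ey=R(.2108); w=ex*(.0966-.06)+ey*(-.397+.246)
ex,ey=R(.1008); print(w@ex,w@ey)
```

```text
32.3 [ 0.5855 -0.0418  0.3051] head 0.0999 u,s mm -17.32 380.64 F [ 0.89  0.35 -3.76] Fpush -0.27 M [-0.02 -0.03  0.02] g 4.6
0.019802269758801717 -0.15410525660210184
```

jog_arm(steps=[0.0,0.005,-0.042,0,0.01,0.0,0.01,-0.08,0,0.02,0.0,0.0145,-0.112,0,0.02,0.0,0.0175,-0.136,0.005,0.02,0.0,0.0192,-0.149,0.02,0.02,0.0,0.0198,-0.1541,0.045,0.02,0.0,0.0198,-0.1541,0.065,0.02,0.0,0.0198,-0.1541,0.076,0.02,0.0,0.0198,-0.1541,0.0805,0.02,0.0,0.0198,-0.1541,0.0805,0.02])

```text
clock: 33.3
position: [0.5902, 0.1111, 0.2242]
ee_rot: [0.999, 0.04, -0.0, 0.0]
ft_force: [-0.3, -0.7, -3.2]
grip_width: 0.05
```

Run:
```python
from h import *
st()
snap('21',(120,240,330,450),None)
st()
X=ringfit('21',.08,[.590,.112,.1350],.092,(np.pi*.75,np.pi*2.25),(.03,.02))
print("bar x",.5815-.0812*(X[1]-.22))
q=X-np.array([.572,.339,.13]);print('u,s ring',q@[.9967,.081,0],-(q@[-.081,.9967,0]))
it=[]
for v,r in((-.012,.030),(-.012,.0235),(-.004,.015),(-.004,.093),(-.004,.089)): it.append((circ(X,.08,v,r),(0,255,0)))
overlay('21',(145,229,330,414),it,"o21",f=7)
```

```text
33.3 [0.5902 0.1111 0.2242] head 0.0799 u,s mm -0.28 228.61 F [-0.25 -0.73 -3.16] Fpush 0.7 M [-0.02 -0.02 -0.04] g 4.3
33.35 [0.5905 0.1114 0.225 ] head 0.0801 F [ 0.7  -0.22 -3.93] M [-0.   -0.05 -0.05] g 0.0044
33.35 [0.5905 0.1114 0.225 ] head 0.0801 u,s mm 0.06 228.34 F [ 0.7  -0.22 -3.93] Fpush 0.27 M [-0.   -0.05 -0.05] g 4.4
plane: du,dz slopes [-0.0014 -0.0029] front face v -0.0045 n 1087 of 2078
centre [0.5906 0.1115 0.1353] R 0.0906 npts 48
bar x 0.590306735307654
u,s ring 0.00012386036883123156 0.22821407669242386
```

View pics/o21.png

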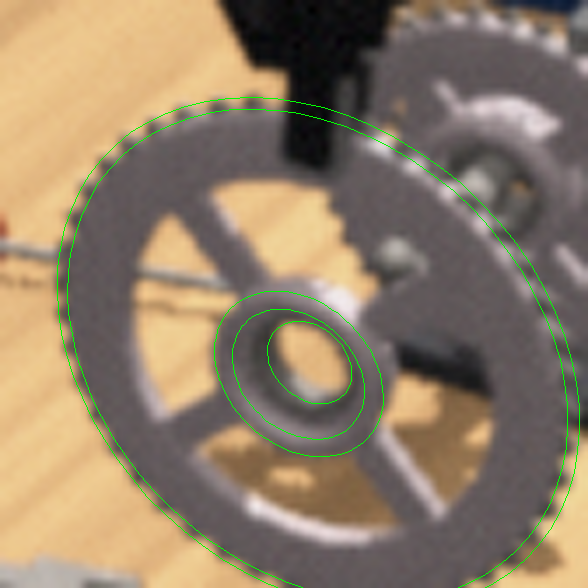

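jog_arm(steps=[0.0,0,-0.007,0,0,0.0,0,-0.016,0,0,0.0,0,-0.025,0,0,0.0,0,-0.032,0,0,0.0,0,-0.038,0,0,0.0,0,-0.043,0,0,0.0,0,-0.048,0,0,0.0,0,-0.052,0,0,0.0,0,-0.055,0,0,0.0,0,-0.057,0,0])

```text
clock: 34.35
position: [0.5856, 0.1688, 0.2245]
ee_rot: [0.999, 0.04, 0.0, 0.0]
ft_force: [-0.0, -0.4, -4.7]
grip_width: 0.061
```

Run:
```python
from h import *
st()
snap('22',(120,240,330,450),None)
X=ringfit('22',.08,[.586,.168,.1350],.092,(np.pi*.75,np.pi*2.25),(.03,.02))
print("bar x",.5815-.0812*(X[1]-.22))
overlay('22',(130,202,350,422),[],"o22",f=8)
```

```text
34.35 [0.5856 0.1688 0.2245] head 0.0808 u,s mm -0.18 170.72 F [-0.01 -0.45 -4.66] Fpush 0.45 M [-0.   -0.   -0.02] g 5.2
34.4 [0.5856 0.1691 0.2245] head 0.0811 F [-0.06  0.4  -3.71] M [ 0.12 -0.02  0.02] g 0.0043
plane: du,dz slopes [ 0.0021 -0.0014] front face v -0.0029 n 974 of 1943
centre [0.5853 0.169  0.1354] R 0.0905 npts 48
bar x 0.585639538641049
```

View pics/o22.png

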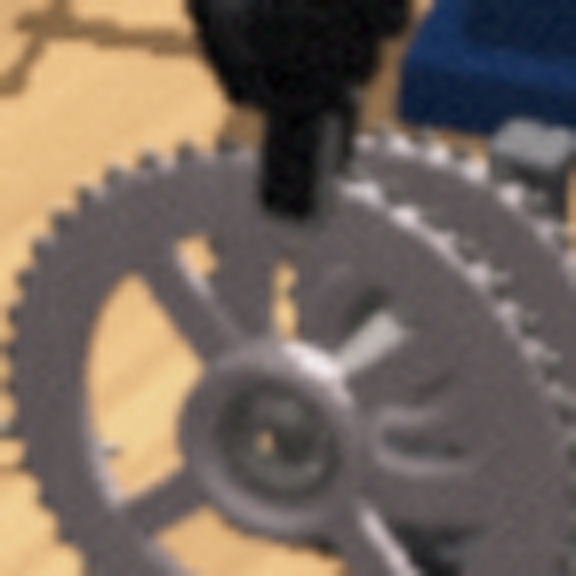

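jog_arm(steps=[0.0,0.0003,-0.005,-0.0005,0,0.0,0.0003,-0.012,-0.0005,0,0.0,0.0003,-0.02,-0.0005,0,0.0,0.0003,-0.028,-0.0005,0,0.0,0.0003,-0.035,-0.0005,0,0.0,0.0003,-0.039,-0.0005,0,0.0,0.0003,-0.041,0.003,0,0.0,0.0003,-0.042,0.007,0,0.0,0.0003,-0.043,0.0105,0,0.0,0.0003,-0.044,0.0113,0])

```text
clock: 35.4
position: [0.5826, 0.2117, 0.2132]
ee_rot: [0.999, 0.04, 0.0, 0.001]
ft_force: [-1.1, -2.3, 3.2]
grip_width: 0.058
```

Run:
```python
from h import *
st()
snap('23',(120,240,330,450),None)
st()
X=ringfit('23',.08,[.583,.213,.1240],.092,(np.pi*.75,np.pi*2.25),(.03,.02))
print("bar x",.5815-.0812*(X[1]-.22))
```

```text
35.4 [0.5826 0.2117 0.2132] head 0.0799 u,s mm 0.31 127.72 F [-1.09 -2.31  3.16] Fpush 2.22 M [-0.93  0.33 -0.01] g 5.0
35.45 [0.5826 0.2118 0.2133] head 0.0799 F [ 0.78 -1.75 -1.29] M [-0.49  0.24  0.  ] g 0.005
35.45 [0.5826 0.2118 0.2133] head 0.0799 u,s mm 0.25 127.64 F [ 0.78 -1.75 -1.29] Fpush 1.81 M [-0.49  0.24  0.  ] g 5.0
plane: du,dz slopes [0.0015 0.007 ] front face v -0.0055 n 894 of 1878
centre [0.5826 0.2115 0.1234] R 0.0908 npts 48
bar x 0.5821907127289152
```

jog_arm(steps=[0.0,0,0,-0.0007,0,0.0,0,-0.004,-0.0007,0,0.0,0,-0.008,-0.0007,0,0.0,0,-0.012,-0.0007,0,0.0,0,-0.016,-0.0007,0,0.0,0,-0.0185,-0.0007,0,0.0,0,-0.0205,-0.0007,0,0.0,0,-0.022,-0.0007,0,0.0,0,-0.0235,-0.0007,0,0.0,0,-0.0245,-0.0007,0], grip_force=120)

```text
clock: 36.45
position: [0.5804, 0.237, 0.2139]
ee_rot: [0.999, 0.04, -0.0, 0.0]
ft_force: [-0.1, 0.5, -3.8]
grip_width: 0.048
```

Run:
```python
from h import *
st()
snap('24',(120,240,330,450),None)
st()
X=ringfit('24',.08,[.581,.236,.1240],.092,(np.pi*.75,np.pi*2.25),(.03,.02))
q=X-np.array([.572,.339,.13]);print('u,s ring',q@[.9967,.081,0],-(q@[-.081,.9967,0]))
overlay('24',(120,200,350,430),[],"o24",f=7)
```

```text
36.45 [0.5804 0.237  0.2139] head 0.0807 u,s mm 0.14 102.38 F [-0.13  0.51 -3.77] Fpush -0.51 M [-0.04 -0.   -0.04] g 4.1
36.5 [0.5804 0.2372 0.2139] head 0.0809 F [-0.86  0.31 -3.85] M [0.06 0.01 0.06] g 0.0048
36.5 [0.5804 0.2372 0.2139] head 0.0809 u,s mm 0.1 102.19 F [-0.86  0.31 -3.85] Fpush -0.38 M [0.06 0.01 0.06] g 4.8
plane: du,dz slopes [ 0.001  -0.0013] front face v -0.0026 n 840 of 1802
centre [0.5802 0.2373 0.125 ] R 0.0905 npts 48
u,s ring -8.525829660054724e-05 0.1020342579833265
```

View pics/o24.png

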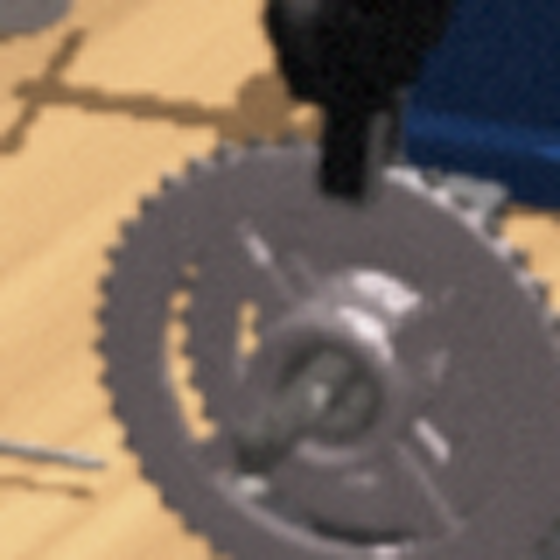

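jog_arm(steps=[0.0,0,-0.0005,0,0,0.0,0,-0.001,0,0,0.0,0,-0.0015,0,0,0.0,0,-0.002,0,0,0.0,0,-0.0025,0,0,0.0,0,-0.0029,0,0,0.0,0,-0.0033,0,0,0.0,0,-0.0036,0,0,0.0,0,-0.0038,0,0,0.0,0,-0.0038,0,0])

```text
clock: 37.5
position: [0.5804, 0.24, 0.214]
ee_rot: [0.999, 0.04, 0.0, 0.001]
ft_force: [1.2, -5.3, -0.5]
grip_width: 0.054
```

```bash
python3 -c "
from h import *
st()"
```

```text
37.5 [0.5804 0.24   0.214 ] head 0.0801 u,s mm 0.32 99.38 F [ 1.19 -5.29 -0.5 ] Fpush 5.37 M [-1.42  0.07 -0.01] g 4.6
```

jog_arm(steps=[0.0,0,-0.0004,0,0,0.0,0,-0.0008,0,0,0.0,0,-0.0012,0,0,0.0,0,-0.0016,0,0,0.0,0,-0.002,0,0,0.0,0,-0.0024,0,0,0.0,0,-0.0026,0,0,0.0,0,-0.0026,0,0,0.0,0,-0.0026,0,0,0.0,0,-0.0026,0,0])

```text
clock: 38.5
position: [0.5803, 0.2416, 0.214]
ee_rot: [0.999, 0.04, 0.0, 0.001]
ft_force: [-0.3, -8.1, 0.9]
grip_width: 0.054
```

```bash
python3 -c "
from h import *
st()
snap('25',(120,240,330,450),None)
st()
X=ringfit('25',.08,[.580,.2415,.1240],.092,(np.pi*.75,np.pi*2.25),(.03,.02))
q=X-np.array([.572,.339,.13]);print('u,s ring',q@[.9967,.081,0],-(q@[-.081,.9967,0]))
"
```

```text
38.5 [0.5803 0.2416 0.214 ] head 0.0793 u,s mm 0.44 97.73 F [-0.29 -8.15  0.9 ] Fpush 8.1 M [-2.11  0.14 -0.  ] g 4.6
38.55 [0.5803 0.2417 0.214 ] head 0.0793 F [-0.99 -8.6   0.85] M [-2.14  0.12  0.03] g 0.0046
38.55 [0.5803 0.2417 0.214 ] head 0.0793 u,s mm 0.42 97.7 F [-0.99 -8.6   0.85] Fpush 8.49 M [-2.14  0.12  0.03] g 4.6
plane: du,dz slopes [0.0015 0.0198] front face v -0.0053 n 884 of 1800
centre [0.5805 0.2403 0.1244] R 0.0906 npts 48
u,s ring 0.0004537122053556539 0.09911083983750245
```

jog_arm(steps=[0.0,0,-0.0004,0,0,0.0,0,-0.0008,0,0,0.0,0,-0.0012,0,0,0.0,0,-0.0016,0,0,0.0,0,-0.002,0,0,0.0,0,-0.0022,0,0,0.0,0,-0.0022,0,0,0.0,0,-0.0022,0,0,0.0,0,-0.0022,0,0,0.0,0,-0.0022,0,0])

```text
clock: 39.55
position: [0.5803, 0.2431, 0.214]
ee_rot: [0.999, 0.039, 0.0, 0.002]
ft_force: [-1.1, -10.3, 1.4]
grip_width: 0.052
```

```bash
python3 -c "
from h import *
st()
for t in ('26','27'):
    snap(t,(120,240,330,450),None)
    X=ringfit(t,.08,[.580,.2425,.1240],.092,(np.pi*.75,np.pi*2.25),(.03,.02))
    q=X-np.array([.572,.339,.13]);print('u,s ring',q@[.9967,.081,0],-(q@[-.081,.9967,0]))
overlay('26',(120,200,350,430),[],'o26',f=7)
"
```

```text
39.55 [0.5803 0.2431 0.214 ] head 0.0787 u,s mm 0.52 96.3 F [ -1.1  -10.29   1.39] Fpush 10.17 M [-2.73  0.25  0.07] g 4.5
39.6 [0.5803 0.243  0.214 ] head 0.0786 F [ -1.15 -11.79   2.4 ] M [-2.67  0.2   0.08] g 0.0043
plane: du,dz slopes [0.0042 0.0281] front face v -0.0057 n 872 of 1774
centre [0.5807 0.2409 0.1253] R 0.0906 npts 48
u,s ring 0.0007087151314135768 0.09845558887382487
39.65 [0.5803 0.2431 0.214 ] head 0.0787 F [ -0.95 -10.26   1.54] M [-2.71  0.2   0.06] g 0.0044
plane: du,dz slopes [0.0006 0.0286] front face v -0.0054 n 888 of 1783
centre [0.5796 0.2411 0.1252] R 0.0908 npts 48
u,s ring -0.00034956335488653796 0.09821112014944747
```

View pics/o26.png

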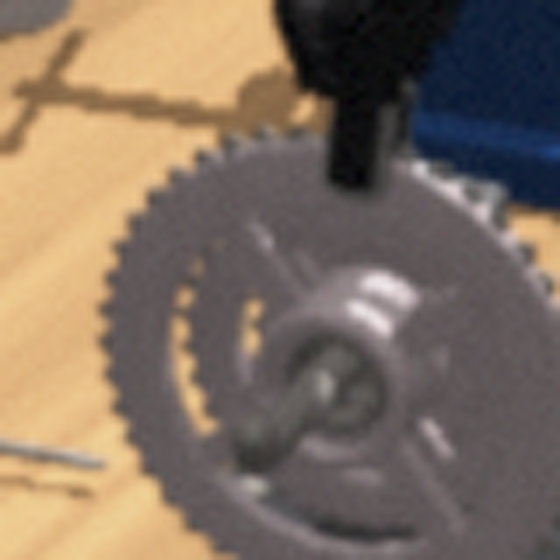

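jog_arm(steps=[0.0,0,-0.0002,0,0,0.0,0,-0.0004,0,0,0.0,0,-0.0006,0,0,0.0,0,-0.0006,0,0,0.0,0,-0.0006,0,0,0.0,0,-0.0006,0,0,0.0,0,-0.0006,0,0,0.0,0,-0.0006,0,0,0.0,0,-0.0006,0,0,0.0,0,-0.0006,0,0])

```text
clock: 40.65
position: [0.5803, 0.2434, 0.214]
ee_rot: [0.999, 0.039, 0.0, 0.002]
ft_force: [-1.5, -10.9, 2.4]
grip_width: 0.051
```

```bash
python3 -c "
from h import *
st()
for t in ('28',):
    snap(t,(120,240,330,450),None)
    X=ringfit(t,.08,[.580,.2425,.1240],.092,(np.pi*.75,np.pi*2.25),(.03,.02))
    q=X-np.array([.572,.339,.13]);print('u,s ring',q@[.9967,.081,0],-(q@[-.081,.9967,0]))
"
```

```text
40.65 [0.5803 0.2434 0.214 ] head 0.0785 u,s mm 0.54 95.93 F [ -1.46 -10.85   2.41] Fpush 10.7 M [-2.86  0.29  0.06] g 4.3
40.7 [0.5803 0.2435 0.214 ] head 0.0785 F [ -0.51 -10.47   2.57] M [-2.92  0.22  0.03] g 0.0046
plane: du,dz slopes [0.003  0.0281] front face v -0.0053 n 885 of 1752
centre [0.5805 0.2412 0.124 ] R 0.0904 npts 48
u,s ring 0.0005520697535985759 0.0981261924119861
```

jog_arm(steps=[0.0,0,0,0,0,0.02,0,0,0,0,0.03,0,0,0,0,0.03,0,0,0,0,0.03,0,0,-0.003,0,0.03,0,0,-0.012,0,0.035,0,0,-0.03,0,0.04,0,0,-0.05,0,0.04,0,0,-0.07,0,0.04,0,0,-0.08,0])

```text
clock: 41.7
position: [0.5801, 0.2467, 0.2966]
ee_rot: [0.999, 0.041, 0.001, -0.001]
ft_force: [0.5, -0.3, -0.4]
grip_width: 0.471
```

```bash
python3 -c "
from h import *
st()
snap('29',(120,240,330,450),None)
overlay('29',(120,200,350,430),[],'o29',f=7)
X=ringfit('29',.08,[.580,.24,.1240],.092,(0,np.pi*2))
q=X-np.array([.572,.339,.13]);print('u,s ring',q@[.9967,.081,0],-(q@[-.081,.9967,0]))
"
```

```text
41.7 [0.5801 0.2467 0.2966] head 0.0811 u,s mm 0.57 92.61 F [ 0.48 -0.29 -0.38] Fpush 0.33 M [ 0.01 -0.03 -0.06] g 40.2
41.75 [0.5803 0.2469 0.2974] head 0.081 F [ 1.22 -0.11  2.02] M [ 0.03 -0.02 -0.02] g 0.0398
plane: du,dz slopes [ 0.002  -0.0003] front face v -0.0036 n 1041 of 2155
centre [0.5806 0.2404 0.1253] R 0.0906 npts 63
u,s ring 0.0005602101884434744 0.09895413628215026
```

View pics/o29.png

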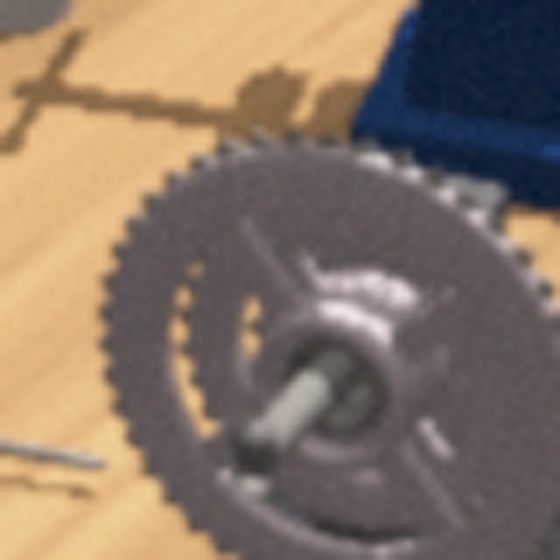

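jog_arm(steps=[0.04,0,0.01,-0.01,0,0.04,-0.01,0.04,-0.02,0,0.04,-0.02,0.08,-0.02,0,0.04,-0.03,0.12,-0.02,0,0.04,-0.04,0.16,-0.02,0,0.04,-0.05,0.2,-0.02,0,0.04,-0.06,0.24,-0.02,0,0.04,-0.07,0.27,-0.02,0,0.04,-0.08,0.29,-0.02,0,0.04,-0.08,0.3,-0.02,0])

```text
clock: 42.75
position: [0.523, -0.0625, 0.3138]
ee_rot: [0.999, 0.038, -0.0, 0.0]
ft_force: [1.0, 0.4, -0.4]
grip_width: 0.465
```

```bash
python3 -c "
from h import *
st()
snap('30',(120,240,330,450),(180,290,120,240))
st()
for n in('scene','top'):
    P=cloud(n,np.load(f'pics/{n}30.npy')).reshape(-1,3)
    h=.081;q=P-np.array([.572,.339,.1233]);u=q@[np.cos(h),np.sin(h),0];s=-(q@[-np.sin(h),np.cos(h),0]);r=np.hypot(u,q[:,2])
    for lab,a,b in(('small',.042,.05),('medium',.062,.07),('large',.085,.095)):
        m=(r>a)&(r<b)&(s>.05)&(s<.12)&(q[:,2]>0);print(n,lab,m.sum(),np.percentile(s[m],[5,25,50,75,95]).round(4) if m.sum() else '')
X=ringfit('30',.08,[.580,.24,.1240],.092,(0,np.pi*2))
q=X-np.array([.572,.339,.13]);print('u,s ring',q@[.9967,.081,0],-(q@[-.081,.9967,0]))
"
```

```text
42.75 [ 0.523  -0.0625  0.3138] head 0.0769 u,s mm -81.32 396.25 F [ 1.03  0.38 -0.42] Fpush -0.3 M [ 0.04 -0.01  0.  ] g 39.7
42.85 [ 0.524  -0.061   0.3136] head 0.0782 F [-0.42  0.59 -0.24] M [ 0.06  0.02 -0.05] g 0.0402
42.85 [ 0.524  -0.061   0.3136] head 0.0782 u,s mm -80.19 394.79 F [-0.42  0.59 -0.24] Fpush -0.62 M [ 0.06  0.02 -0.05] g 40.2
scene small 129 [0.0832 0.0865 0.0884 0.0991 0.1038]
scene medium 181 [0.0854 0.101  0.1029 0.1044 0.1063]
scene large 361 [0.0974 0.0999 0.1018 0.1038 0.1062]
top small 141 [0.0661 0.0688 0.0705 0.0722 0.1039]
top medium 237 [0.082  0.0849 0.0869 0.089  0.1052]
top large 312 [0.0986 0.1007 0.1023 0.104  0.1054]
plane: du,dz slopes [0.0075 0.0009] front face v -0.0037 n 1047 of 2155
centre [0.5804 0.2403 0.1248] R 0.0908 npts 63
u,s ring 0.0003377763618593181 0.09902017583610973
```

View pics/snap30.png

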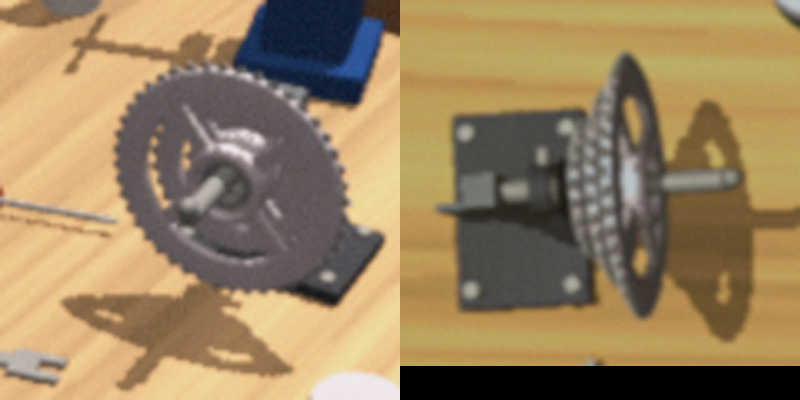

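View pics/scene30_full.png

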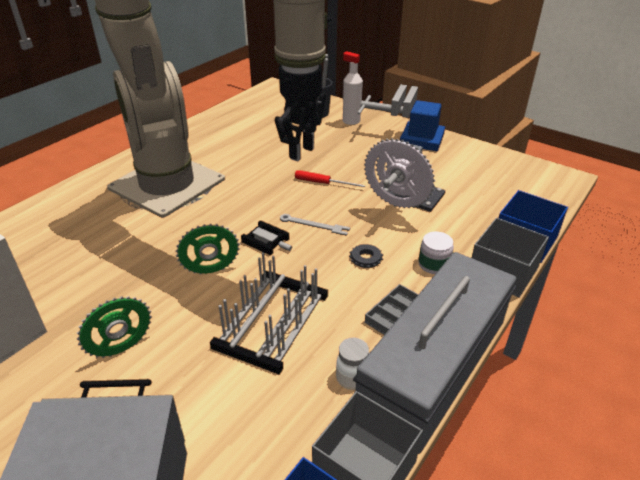

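jog_arm(steps=[0.04,0,0,0,0,0.04,0,0,0,0,0.04,0,0,0,0,0.04,0,0,0,0,0.04,0,0,0,0,0.04,0,0,0,0,0.04,0,0,0,0,0.04,0,0,0,0,0.04,0,0,0,0,0.04,0,0,0,0])

```text
clock: 43.85
position: [0.5241, -0.0594, 0.3139]
ee_rot: [0.999, 0.04, 0.0, 0.0]
ft_force: [-0.3, 0.2, 0.7]
grip_width: 0.47
```

```bash
python3 -c "
from h import *
snap('31',(120,240,330,450),None)
X=ringfit('31',.08,[.580,.24,.1240],.092,(0,np.pi*2))
q=X-np.array([.572,.339,.13]);print('u,s ring',q@[.9967,.081,0],-(q@[-.081,.9967,0]))
a=cv2.imread('pics/scene30_full.png').astype(int);b=cv2.imread('pics/scene31_full.png').astype(int);print(abs(a-b)[120:240,355:450].mean(),abs(a-b)[230:380,180:350].mean())
print(manip.hand_in())
"
```

```text
43.9 [ 0.5242 -0.0594  0.3139] head 0.0807 F [-0.49  0.38  0.58] M [0.02 0.04 0.01] g 0.0402
plane: du,dz slopes [ 0.0018 -0.0006] front face v -0.0036 n 973 of 2132
centre [0.5791 0.2403 0.1241] R 0.0909 npts 63
u,s ring -0.0008822571898774293 0.09892280072036086
1.8923099415204678 2.1332287581699347
the job is handed in; nothing more can be done
None
```

All three chainrings hang nested on the hook in the order small, medium, large, and I handed the job in at 43.9 s with the robot clear of everything.

- **Presses:** each ring was passed over the lip with no contact felt, then pressed slowly to about 9.5 N (small), 9 N (medium) and 11 N (large). Each press was held for more than half a second before release. While held, the small was let go once on the bar and re-gripped higher.
- **Final checks:** the top-camera depth put the rings 16.4 mm and 15.4 mm apart, against the nominal 16 mm. In the last two scene pictures, about 1 s apart, the large ring stayed in the same place. The bystanders look unmoved to the eye; I did not measure them.
- **Less certain:** the stop's travel can't be read directly. The force readings suggest about 3 mm for each ring. Position estimates scatter more: 2.5–4 mm for the small, 2.4–3.2 mm for the medium and 2.1–2.7 mm for the large. Each ring also tilted 1.5–1.7° in the grip while pressed and hung upright again after release. The stack rests about 1 mm short of the stop's free position, which I put down to friction on the bar.

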